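# Charge the bench tumbler

## Robot

A 6-joint arm with a two-finger parallel gripper is mounted at the origin on a cart in front of the work surface, level with it; the furniture and walls round the work are solid. World frame = base frame: x ahead of the robot, y to its left, z up, the work surface at z = 0. Lengths are in m, angles in rad, forces in N, time in s.
With the tool pointing down it reaches from about 0.25 to 0.725 m from the base axis. Payload 4 kg.
Tool frame: the origin (TCP) lies midway between the tips of the shut fingers; the grasp point (between the pads) lies bot.pinch_z behind it (bot.pinch_z is the distance from the TCP to the grasp point, in m); z points along the fingers, y is the line along which they close (so a half turn about z gives the same grasp; the last joint's range is limited). The gripper opens to 85 mm and grips with 20 to 120 N. Pads are 22 mm wide; open, the fingers measure 114 mm over their backs; the gripper's body (76 mm by 85 mm) begins 54 mm behind the grasp point. The pads swing forward as they close: fully open they stand 13 mm farther back than shut.
Start: joints at [0, 0.241, 0.005, 1.335, 0, 1.571], TCP at [0.5, -0, 0.231] pointing down, gripper open.
Joint ranges: [-2.72, 2.72], [-1.05, 1.87], [-1.09, 1.28], [-1.99, 2.15], [-1.42, 1.44], [-3.14, 3.14]. Speed limits (rad/s): [2.79, 2.79, 3.14, 3.14, 3.14, 3.14].

## Interface

Orientations are given as a unit quaternion [x, y, z, w].
In Python, from workcell import bot gives the robot as it stands.
- The arm moves only by the shell command python3 jog.py 'ROWS'. ROWS is a JSON list of rows, 1 to 10 of them, each of 7 numbers: a rotation vector rx, ry, rz in rad, then dx, dy, dz in m, then the finger opening in m; each row is the pose to reach, as a shift and turn from the pose commanded when the command began, along the tool's axes at that moment; what a row does not reach only later rows make up. A row lasts 1/8 s, in which the tool goes at most 0.0625 m and 0.188 rad, less where a joint would pass 70% of its speed; a pose out of reach is approached as far as the arm can. The fingers move at their own pace and stop on an object; the grip force is fixed at half the most. Time passes only in rows, so rows that do not move let the fingers close. It prints the time, the measured TCP pose, the force, the opening and the grip force at its end.
- bot.get_obs(): the state, without advancing time (a new reading comes with each control period).
- bot.camera(name): name is "scene" or "top" or "wrist"; returns the picture (480x640x3 uint8, red, green, blue); there is no depth.
- bot.calibration(name): a dict with "mtx" (3x3 intrinsics, pixels), "k1" (the pictures are not rectified: a ray, as slopes to the right and down, at radius r is drawn at 1 + k1 r^2 times it, then the intrinsics apply), "R" (3x3) and "t" (3): a world point X has camera coordinates R X + t. Camera axes: x right, y down, z forward; pixel columns grow to the right and rows downward; lengths in m; the calibration is good to about 2 mm. A picture is of the moment at which its call begins: read the wrist's pose just before it. calibration takes no time and is no camera call; for the wrist camera it gives the pose at the moment of the call.
- bot.job_done(): hands the job in; it is judged then, once.
The state is a dict: "clock": time; "joint_pos": joint angles; "joint_vel": joint speeds; "tau": joint torques, N m; "eef_pos": TCP position; "tool_rot": TCP orientation; "ft_force": force on the tool from outside, world axes, zero at the start; "ft_torque": the same for the moment, N m; "grip_width": finger opening in m; "grasp_force": force on a finger pad.
Only numpy, scipy, OpenCV 4.12 (cv2) and the standard library are available. Lean on these libraries where they do the work, as an engineer would, in place of code of your own. Each camera call takes 0.05 s, during which the arm holds its last target. There are 200 camera calls.

## Task

Load the deburring tumbler and start it. First stand the red guard plate upright on its long thin edge on the yellow strip in front of the bowl, wholly within the strip. Then scoop all the ceramic balls out of the blue tray with the hand scoop and tip them into the orange bowl (never take a ball out of the tray with the gripper; only a spilled ball may be picked up by hand), and add every rough steel part from the black tray by hand; when all are in the bowl and the plate still stands, have the scoop back flat in the middle of its rubber mat, press the green start button fully down, and leave the red magnet and the wooden sanding block undisturbed.

Things in the scene. Friction and masses are not known exactly. Their poses are not given: they have to be found in the camera images.
- guard_plate: Red plate with a yellow stripe, mm: 16 thick (own x) x 120 wide (y) x 100 high (z), 180 g. Origin: middle of its lower thin edge; z points up the plate to the top edge. It starts in its rest leaning 35 degrees from vertical, top towards the rest's -x (robot side): pinch it across the thickness at the top edge, tool tilted alike; the rest's back reaches only 55 up the plate.
- guard_rest: Fixed steel rest holding the plate: in mm: foot 100 x 110 x 6, sloping L-shaped seat 100 wide leaning 35 degrees towards its -x, with a lip 7 high before the plate's lower edge. Origin centre of underside; the plate's origin starts at (20, 0, 24) in its frame. Lift the plate out along its own slope.
- tumbler: Fixed bench tumbler, origin at bench level under the bowl's centre, z up. In mm: grey apron 8 thick, x -165 to +90, y -95 to +115. Orange open bowl on the origin axis, rim at height 105, outer radius 78, inner radius 74 at the rim, 56 at its floor. Yellow strip on the apron on the -x (robot) side; pillar with the green button at (-135, 90).
- strip (a point): Centre of the painted yellow strip, on the apron's top face 8 mm above the bench. Strip 44 along its x, 150 mm along its y; axes as tumbler. The plate stands with its 120 width along the strip's y.
- bowl_floor (a point): Centre of the bowl's inner floor, 43 mm above the bench, 62 mm below the rim; axes as tumbler.
- start_button (a joint): Travel of the green push button, 0 up to 0.006 m fully pressed, springs back; 4 N at full travel. Pressed straight down; counts from 0.004 on.
- start_button_top (a point): Centre of the top face of the button (radius 13 mm), about 64 mm above the bench; the pillar below it is 40 x 40 mm; axes as tumbler.
- media_tray: Fixed blue tray, in mm: inside 230 long (x) and 88 wide (y), flat floor 4 above the bench. Walls reach 36 above the bench, 5 thick, 8 wide rim outside; the end wall at +x leans outward 20 degrees. Origin centre of underside. The balls lie in its +x half, leaving room to set the scoop down behind them, lip towards +x; pushed against the +x wall they ride up onto the blade.
- scoop: Aluminium hand scoop, in mm: 93 long, 80 wide, 140 g. Origin under the blade, x forward to the lip (x = +48), y across, z up. Blade 2.5 thick, bevelled to 0.6 over 13 at the lip; side walls rise from nothing at the lip to 34 at x = -12 and 42 at the rear (x = -45), closed rear wall. Black handle bar over the blade along x from -45 to +31, 20 wide (y), height 62 to 84.
- scoop_mat: Fixed black rubber mat 180 (x) x 150 (y) x 3 mm, origin centre of underside. The scoop starts on it and must end flat on it, the scoop's origin within 50 in x and 45 in y of the mat's centre.
- ball_0: White ceramic ball, 24 mm diameter, 20 g, origin at its centre; may be absent. It rolls when pushed, but stays put on slopes below about 8 degrees.
- ball_1: White ceramic ball, 24 mm diameter, 20 g, origin at its centre; may be absent. It rolls when pushed, but stays put on slopes below about 8 degrees.
- ball_2: White ceramic ball, 24 mm diameter, 20 g, origin at its centre; may be absent. It rolls when pushed, but stays put on slopes below about 8 degrees.
- ball_3: White ceramic ball, 24 mm diameter, 20 g, origin at its centre; may be absent. It rolls when pushed, but stays put on slopes below about 8 degrees.
- ball_4: White ceramic ball, 24 mm diameter, 20 g, origin at its centre; may be absent. It rolls when pushed, but stays put on slopes below about 8 degrees.
- ball_5: White ceramic ball, 24 mm diameter, 20 g, origin at its centre; may be absent. It rolls when pushed, but stays put on slopes below about 8 degrees.
- block_magnet: Bystander: red block magnet 25 x 50 x 20 mm.
- sanding_block: Bystander: wooden sanding block 62 x 112 x 36 mm, behind, between tray and tumbler.
- parts_tray: Fixed black shallow tray 90 (x) x 160 (y) mm, walls 25 high and 3 thick, floor 3 above the bench, holding the rough steel parts. Origin centre of underside.
- part_0: Rough steel part to be deburred: rectangular bar 16 (x) x 45 (y) x 24 (z) mm with two cross holes, 90 g, lying in the black tray, y along the tray's y. Origin centre of underside; may be absent.
- part_1: Rough steel part to be deburred: rectangular bar 16 (x) x 45 (y) x 24 (z) mm with two cross holes, 90 g, lying in the black tray, y along the tray's y. Origin centre of underside; may be absent.
- part_2: Rough steel part to be deburred: rectangular bar 16 (x) x 45 (y) x 24 (z) mm with two cross holes, 90 g, lying in the black tray, y along the tray's y. Origin centre of underside; may be absent.

How it is judged:
By the outcome, as a careful person would: the job done as asked, in the order asked, and still so for the second after the job is handed in, with the robot touching nothing.
Of ball_0, ball_1, ball_2, ball_3, ball_4, ball_5 only 3 to 6 are there at a start; the rules pass over those that are not, and their reading is None.
Of part_0, part_1, part_2 only 2 to 3 are there at a start; the rules pass over those that are not, and their reading is None.
At some moment in a run one of scoop may be knocked a few centimetres aside while the robot is not near it.
Once in a run the grip may slacken for a moment while it holds something.
It also fails if it takes over 210 s, if anything falls off the work surface, if the arm or the gripper's body presses on something with over 40 N, if the wrist force passes 120 N, or if a joint passes its speed limit or range.

## Working session

There is one attempt and no reset: what is moved stays moved. The work goes in short steps, Python scripts to look and compute and a shell command to move; the robot and the scene stay as the last step left them, time stands still between calls to the robot, and variables do not carry over. Pictures are saved under pics/ and viewed, at most 14 in all, crops included, and the job is handed in when it is done.

```bash
ls; mkdir -p pics
cat > h.py <<'E'
import numpy as np,cv2
from workcell import bot
from scipy.spatial.transform import Rotation as Rn
def snap(n,f=None):
    c=bot.calibration(n); im=np.array(bot.camera(n))
    if f: cv2.imwrite('pics/'+f,im[:,:,::-1])
    return im,c
def ray(c,u,v):
    K=np.array(c['mtx']);x=(u-K[0,2])/K[0,0];y=(v-K[1,2])/K[1,1]
    rd=np.hypot(x,y);r=rd
    for _ in range(20): r=rd/(1+c['k1']*r*r)
    s=r/rd if rd>0 else 1
    R=np.array(c['R']);t=np.array(c['t'])
    return -R.T@t, R.T@np.array([x*s,y*s,1])
def pt(c,u,v,z):
    o,d=ray(c,u,v); return o+d*(z-o[2])/d[2]
def proj(c,X):
    K=np.array(c['mtx']);p=np.array(c['R'])@np.array(X)+np.array(c['t']);x,y=p[:2]/p[2];k=1+c['k1']*(x*x+y*y)
    return np.array([K[0,0]*x*k+K[0,2],K[1,1]*y*k+K[1,2]])
E
python3 - <<'E'
from h import *
print(bot.pinch_z); 
for n in('top','scene','wrist'):
    im,c=snap(n,n+'0.png'); print(n,-np.array(c['R']).T@c['t'],c['k1'])
o=bot.get_obs();print(o)
E
```

```text
jog.py
pics
workcell.py
0.0187
top [ 0.45713814 -0.01092734  1.12909171] -0.0695408125982546
scene [-0.11165526 -0.61904659  0.72524572] 0.007244492277899089
wrist [0.49992006 0.07300495 0.37306646] 0.01686316643906656
{'clock': 0.15, 'joint_pos': array([-3.33266434e-06,  2.41251694e-01,  4.01183087e-03,  1.33521761e+00,
       -2.51209725e-05,  1.57082192e+00]), 'joint_vel': array([ 0.00103176, -0.00138308,  0.00512991, -0.00068454,  0.00081948,
       -0.00099212]), 'tau': array([-1.62746033e-03, -3.72633219e+01,  2.52638429e+01,  1.23480460e-02,
       -1.30651040e-05,  1.49362950e-05]), 'eef_pos': array([ 4.99502806e-01, -9.28889034e-06,  2.30603256e-01]), 'tool_rot': array([ 7.07116758e-01,  7.07096317e-01, -5.96193232e-04, -5.78416953e-04]), 'ft_force': array([-0.78876692,  0.15568989,  0.33864562]), 'ft_torque': array([ 0.01022812,  0.01946156, -0.04360158]), 'grasp_force': 0.0, 'grip_width': 0.08574858212791633}
```

View pics/top0.png

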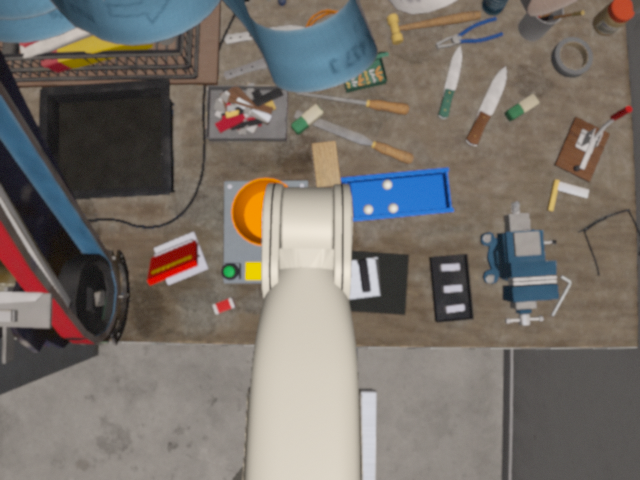

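View pics/scene0.png

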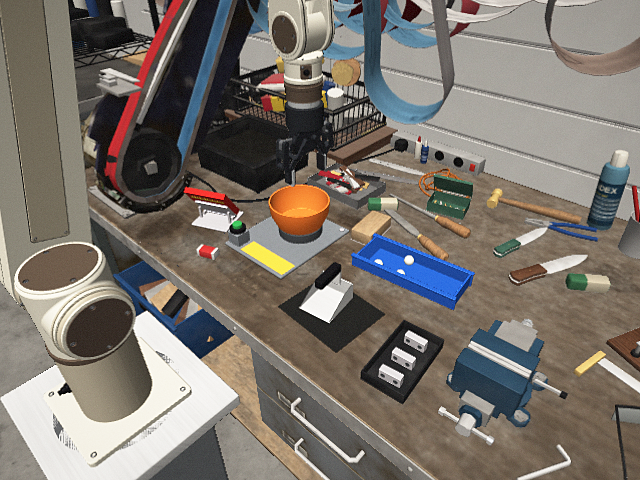

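The pictures show three balls in the blue tray (top view px 387,185; 368,210; 392,209), three parts in the black tray at about (453,287), the plate and rest at (178,260), the magnet at (223,306), and the scoop at about (365,278), partly hidden by the arm.

Run:
```python
from h import *
c=bot.calibration('top')
for n,u,v,z in [('ball',387,185,.016),('ball',368,210,.016),('ball',392,209,.016),('p',450,267,.027),('p',453,288,.027),('p',455,309,.027),('plate',175,260,.1),('bowl',262,210,.105),('btn',231,271,.064),('scoop',365,278,.05),('magnet',223,306,.02),('t1',344,180,.036),('t2',449,170,.036),('t3',452,212,.036)]: print(n,pt(c,u,v,z).round(3))
```

```text
(no output)
```

View pics/wrist0.png

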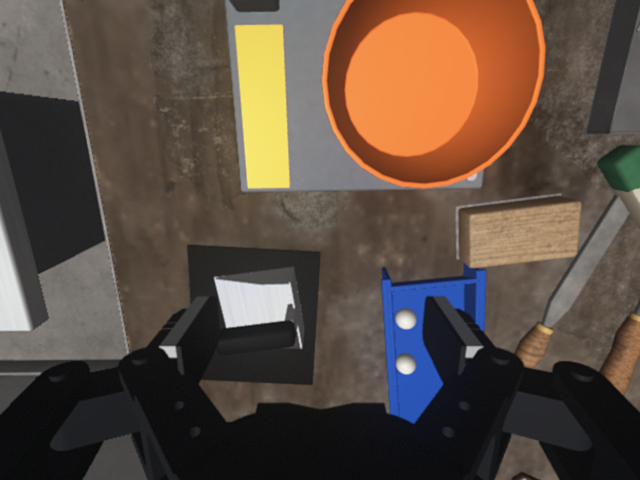

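The wrist view shows the strip (238-288, 25-188), the bowl rim around (434,85), the scoop's handle (217-296, 336), the wood block and two balls. Next I'll move so the camera is over the plate, which also clears the top view.

```bash
python3 jog.py '[[0,0,0,0.18,-0.05,-0.08,0.085],[0,0,0,0.18,-0.05,-0.08,0.085],[0,0,0,0.18,-0.05,-0.08,0.085],[0,0,0,0.18,-0.05,-0.08,0.085],[0,0,0,0.18,-0.05,-0.08,0.085],[0,0,0,0.18,-0.05,-0.08,0.085]]'
python3 - <<'E'
from h import *
a,_=snap('wrist','w1.png');b,_=snap('top','t1.png')
im=np.full((480,800,3),0,np.uint8);
im[:, :480]=cv2.resize(a,(480,360))[0:1].repeat(480,0)*0
im[:360,:480]=cv2.resize(a,(480,360));im[:480,480:]=b[100:340,210:370].repeat(2,0).repeat(2,1)
cv2.imwrite('pics/c1.png',im[:,:,::-1])
E
```

```text
clock: 0.9
eef_pos: [0.4499, 0.1788, 0.3103]
tool_rot: [0.708, 0.707, -0.001, -0.0]
ft_force: [-0.8, -0.7, 0.0]
grip_width: 0.0847
grasp_force: 0.0
```

View pics/c1.png

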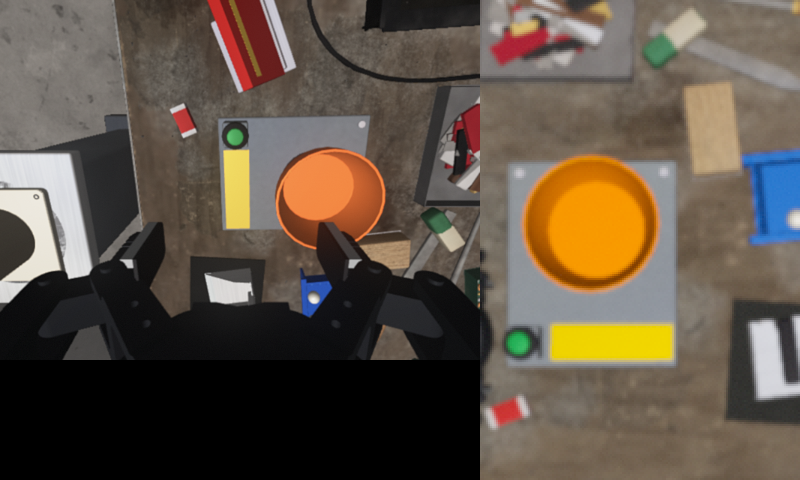

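The left half shows the plate cut off at wrist px (~330,50 in full-resolution pixels), the button and strip. The right half shows the tumbler fully, with the strip at (550-675, 323-360) in the crop. I'll shift further over the plate and measure.

```bash
python3 jog.py '[[0,0,0,0.06,-0.02,0,0.085],[0,0,0,0.06,-0.02,0,0.085],[0,0,0,0.06,-0.02,0,0.085]]'
python3 - <<'E'
from h import *
t=cv2.imread('pics/t1.png')[:,:,::-1];ct=bot.calibration('top')
def mask(im,f):
    a=im.astype(int);return f(a[...,0],a[...,1],a[...,2]).astype(np.uint8)
def big(m,k=1):
    n,l,s,ce=cv2.connectedComponentsWithStats(m);i=1+np.argsort(-s[1:,4])[:k];return [(l==j).astype(np.uint8) for j in i]
def rect(m):
    cs,_=cv2.findContours(m,cv2.RETR_EXTERNAL,cv2.CHAIN_APPROX_NONE);return cv2.boxPoints(cv2.minAreaRect(max(cs,key=len)))
yel=lambda r,g,b:(r>150)&(g>140)&(b<90)
m=mask(t,yel);m[:, :240]=0
for p in rect(big(m)[0]): print('strip',p,pt(ct,*p,.008).round(4))
m=mask(t,lambda r,g,b:(r>150)&(g<175)&(g>60)&(b<70)&(r-g>60)); q=big(m)[0];cs,_=cv2.findContours(q,0,1);e=cv2.fitEllipse(cs[0]);print('bowl',e,pt(ct,*e[0],.1).round(4))
m=mask(t,lambda r,g,b:(g>110)&(r<80)&(b<110)&(g-b>30));m[:255]=0;m[300:]=0;m[:,:210]=0;m[:,250:]=0
c=np.argwhere(m).mean(0)[::-1];print('btn',c,m.sum(),pt(ct,*c,.064).round(4))
m=mask(t,lambda r,g,b:(b>140)&(r<70)&(b-g>50));m[:160]=0;m[230:]=0;m[:,:335]=0;m[:,470:]=0
for p in rect(big(cv2.morphologyEx(m,cv2.MORPH_CLOSE,np.ones((9,9),np.uint8)))[0]): print('tray',p,pt(ct,*p,.036).round(4))
a,c=snap('wrist','w2.png')
m=mask(a,lambda r,g,b:(r>90)&(g<60)&(b<60));m[150:]=m[150:]
q=big(m)[0];print('plate',rect(q))
ys,xs=np.where(q);x0,x1,y0,y1=xs.min()-20,xs.max()+20,max(0,ys.min()-20),ys.max()+20;print(x0,x1,y0,y1)
w=a[y0:y1,x0:x1];w=cv2.resize(w,None,fx=2.5,fy=2.5,interpolation=2)[:600,:500]
s=cv2.resize(t[225:335,345:480],None,fx=3,fy=3,interpolation=2)
z=np.zeros((600,800,3),np.uint8);z[:w.shape[0],:w.shape[1]]=w;ww=s[:, :300];z[:330,500:800]=ww
cv2.imwrite('pics/c2.png',z[:,:,::-1]);print(bot.get_obs()['eef_pos'])
E
```

```text
clock: 1.38
eef_pos: [0.4301, 0.2392, 0.3108]
tool_rot: [0.707, 0.707, -0.001, 0.0]
ft_force: [-0.1, 0.0, -0.7]
grip_width: 0.0846
grasp_force: 0.0
strip [235.      214.00002] [0.5815 0.1951 0.008 ]
strip [267.5     181.50002] [0.6636 0.1158 0.008 ]
strip [300.      214.00002] [0.5832 0.0337 0.008 ]
strip [267.5     246.50002] [0.5019 0.1127 0.008 ]
bowl ((264.9848327636719, 211.18118286132812), (65.59473419189453, 66.69937133789062), 22.303293228149414) [0.5784 0.1098 0.1   ]
btn [228.81553398 271.15533981] 103 [0.4407 0.1964 0.064 ]
tray [341.033   177.68442] [ 0.6695 -0.0654  0.036 ]
tray [448.12302 167.64471] [ 0.6978 -0.3255  0.036 ]
tray [452.15982 210.70377] [ 0.5927 -0.3346  0.036 ]
tray [345.0698  220.74347] [ 0.565 -0.076  0.036]
plate [[293.72412  62.31035]
 [353.5517   38.37932]
 [402.93097 161.82759]
 [343.1034  185.75862]]
276 413 30 203
[0.43028726 0.23890534 0.31092109]
```

View pics/c2.png

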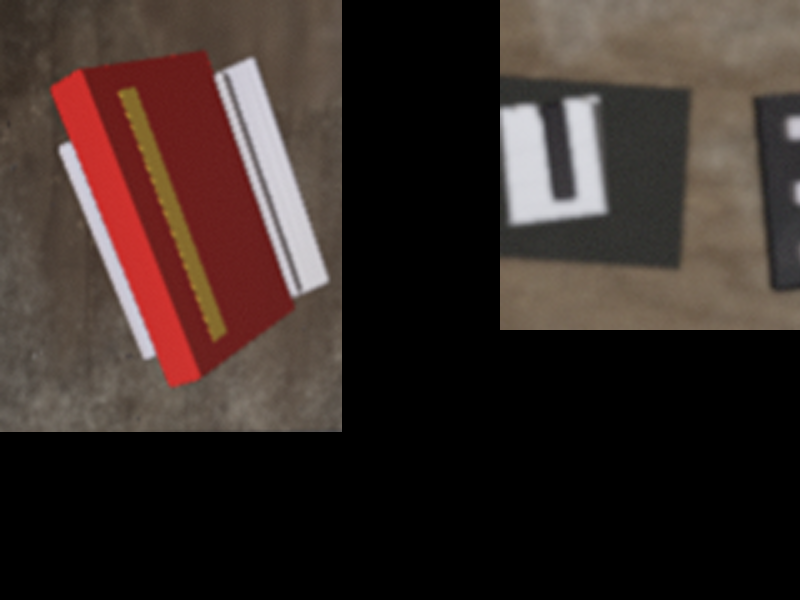

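The crop shows the plate's bright top edge running from crop px (52,87)/(83,70) to (170,387)/(200,376). The scoop's handle has its rear at world +x, so the lip faces the robot.

```bash
cat >> h.py <<'E'
def mask(im,f):
    a=im.astype(int);return f(a[...,0],a[...,1],a[...,2]).astype(np.uint8)
def big(m,k=1):
    n,l,s,ce=cv2.connectedComponentsWithStats(m);i=1+np.argsort(-s[1:,4])[:k];return [(l==j).astype(np.uint8) for j in i]
def rect(m):
    cs,_=cv2.findContours(m,cv2.RETR_EXTERNAL,cv2.CHAIN_APPROX_NONE);return cv2.boxPoints(cv2.minAreaRect(max(cs,key=len)))
def go(p,R,o=None):
    """shift (tool axes) and rotvec to target TCP p, rotation matrix R"""
    o=o or bot.get_obs();R0=Rn.from_quat(o['tool_rot'])
    d=R0.inv().apply(np.array(p)-o['eef_pos']);w=(R0.inv()*Rn.from_matrix(R)).as_rotvec()
    print('rows: rot',w.round(3),'shift',d.round(4))
def frame(z,y):
    z=np.array(z,float)/np.linalg.norm(z);y=np.array(y,float);y-=z*(y@z);y/=np.linalg.norm(y);return np.c_[np.cross(y,z),y,z]
E
python3 - <<'E'
from h import *
c=bot.calibration('wrist')
P=[pt(c,u/2.5+276,v/2.5+30,z) for u,v,z in[(52,87,.1013),(83,70,.1105),(200,376,.1105),(170,387,.1013)]]
for p in P: print(p.round(4))
P=np.array(P);print('top mid',P.mean(0).round(4)); 
for a,b in((0,3),(1,2)):
    d=P[a]-P[b];print(np.linalg.norm(d),np.degrees(np.arctan2(-d[0],d[1])))
t=cv2.imread('pics/t1.png')[:,:,::-1];ct=bot.calibration('top')
m=mask(t,lambda r,g,b:(r>150)&(g>140)&(b<90));m[:252]=0;m[:,:240]=0;m[:,320:]=0
for p in rect(m): print('strip',p,pt(ct,*p,.008).round(4))
c2=np.argwhere(m).mean(0)[::-1];print(pt(ct,*c2,.008))
# handle & mat
m=mask(t,lambda r,g,b:(r<75)&(g<75)&(b<75));m[:240]=0;m[330:]=0;m[:,:340]=0;m[:,415:]=0
for p in rect(cv2.morphologyEx(m,3,np.ones((15,15),np.uint8))): print('mat',p,pt(ct,*p,.003).round(4))
a=cv2.imread('pics/w1.png')[:,:,::-1]
E
```

```text
[0.4089 0.37   0.1013]
[0.4206 0.3739 0.1105]
[0.4654 0.2656 0.1105]
[0.4543 0.2599 0.1013]
top mid [0.4373 0.3173 0.1059]
0.11906734756403398 22.416670675654323
0.11723410311394562 22.457032348939812
strip [246. 263.] [0.4605 0.1651 0.008 ]
strip [305. 263.] [0.4625 0.0197 0.008 ]
strip [305. 279.] [0.4233 0.0192 0.008 ]
strip [246. 279.] [0.4212 0.1644 0.008 ]
[0.44198173 0.09239871 0.008     ]
mat [336.26852 309.70428] [ 0.3489 -0.0585  0.003 ]
mat [340.03116 249.50197] [ 0.4969 -0.0662  0.003 ]
mat [408.1401  253.75879] [ 0.4885 -0.2345  0.003 ]
mat [404.37747 313.96112] [ 0.3405 -0.2259  0.003 ]
```

Run:
```python
from h import *
s,c=np.sin(np.radians(35)),np.cos(np.radians(35));a=np.radians(22.4)
pz=np.array([-s*np.cos(a),-s*np.sin(a),c]);px=np.array([c*np.cos(a),c*np.sin(a),s])
R=frame(-pz,px);top=np.array([.4373,.3173,.1059]);g=top-pz*.034
print(g);go(g+.08*pz,R)
```

```text
[0.45533013 0.32473148 0.07804883]
rows: rot [-0.604  0.121 -0.38 ] shift [ 0.0685 -0.0174  0.1673]
```

```bash
python3 jog.py '[[-0.604,0.121,-0.38,0.0685,-0.0174,0.08,0.085],[-0.604,0.121,-0.38,0.0685,-0.0174,0.08,0.085],[-0.604,0.121,-0.38,0.0685,-0.0174,0.08,0.085],[-0.604,0.121,-0.38,0.0685,-0.0174,0.08,0.085],[-0.604,0.121,-0.38,0.0685,-0.0174,0.1673,0.085],[-0.604,0.121,-0.38,0.0685,-0.0174,0.1673,0.085],[-0.604,0.121,-0.38,0.0685,-0.0174,0.1673,0.085],[-0.604,0.121,-0.38,0.0685,-0.0174,0.1673,0.085]]'
python3 - <<'E'
from h import *
s,c=np.sin(np.radians(35)),np.cos(np.radians(35));a=np.radians(22.4)
pz=np.array([-s*np.cos(a),-s*np.sin(a),c]);px=np.array([c*np.cos(a),c*np.sin(a),s])
R=frame(-pz,px);top=np.array([.4373,.3173,.1059]);g=top-pz*.034
go(g,R)
a,c=snap('wrist','w3.png')
# check prediction of top edge midpoint & fit
m=mask(a,lambda r,g,b:(r>170)&(g<80)&(b<80));q=big(m)[0];print('seen',rect(q))
for u in(-.06,.06):
  for v in(-.008,.008): print(proj(c,top+u*np.cross(pz,px)+v*px))
E
```

```text
clock: 2.42
eef_pos: [0.4141, 0.3086, 0.1456]
tool_rot: [0.53, 0.792, 0.252, 0.168]
ft_force: [0.3, 0.7, -1.1]
grip_width: 0.0849
grasp_force: 0.0
rows: rot [ 0.004 -0.001 -0.001] shift [-0.0009 -0.0027  0.0807]
seen [[298.72598 158.025  ]
 [325.99002 157.49042]
 [329.76328 349.92624]
 [302.49924 350.46082]]
[303.7561567  352.58212099]
[329.09682413 352.49163588]
[300.42872578 158.39649204]
[330.45882194 158.36179566]
```

View pics/w3.png

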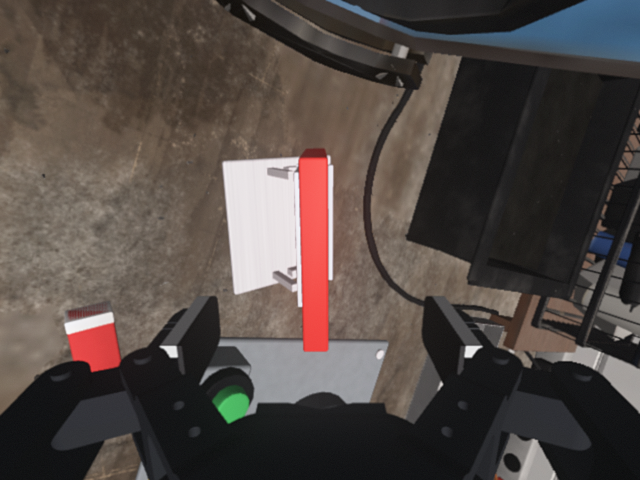

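The view shows the plate edge-on at columns 300-330, as predicted and centred between the fingers. I'll go in and grip.

```bash
python3 jog.py '[[0,0,0,-0.001,-0.003,0.04,0.085],[0,0,0,-0.001,-0.003,0.08,0.085],[0,0,0,-0.001,-0.003,0.081,0.085],[0,0,0,-0.001,-0.003,0.081,0.012],[0,0,0,-0.001,-0.003,0.081,0.01],[0,0,0,-0.001,-0.003,0.081,0.01],[0,0,0,-0.001,-0.003,0.081,0.01],[0,0,0,-0.001,-0.003,0.081,0.01]]'
```

```text
clock: 3.48
eef_pos: [0.4541, 0.325, 0.0775]
tool_rot: [0.53, 0.792, 0.252, 0.168]
ft_force: [-4.4, -2.7, 8.1]
grip_width: 0.015
grasp_force: 59.1
```

```bash
python3 jog.py '[[0,0,0,0,0,-0.03,0.008],[0,0,0,0,0,-0.06,0.008],[0,0,0,0,0,-0.12,0.008],[0,0,0,0,0,-0.15,0.008],[0,0,0,0,0,-0.15,0.008]]'
python3 - <<'E'
from h import *
y=np.radians(0.8)
R=frame([0,0,-1],[np.cos(y),np.sin(y),0])
go([.442,.092,.20],R)
# refine strip from w0
a=cv2.imread('pics/wrist0.png')[:,:,::-1];c=dict(bot.calibration('wrist'))
c['R']=np.array([[1,0,0],[0,-1,0],[0,0,-1.]]);c['t']=-c['R']@np.array([.49992,.073005,.373066])
m=mask(a,lambda r,g,b:(r>150)&(g>140)&(b<100))
for p in rect(big(m)[0]): print(p,pt(c,*p,.008).round(4))
E
```

```text
clock: 4.1
eef_pos: [0.3739, 0.2921, 0.2011]
tool_rot: [0.529, 0.792, 0.253, 0.167]
ft_force: [0.0, 0.2, -1.7]
grip_width: 0.0155
grasp_force: 60.9
rows: rot [ 0.608 -0.12   0.367] shift [-0.2109 -0.0117 -0.0076]
[316.61908   96.889786] [0.4957 0.2189 0.008 ]
[393.55914    5.523491] [0.576  0.3134 0.008 ]
[471.74554  71.36467] [0.6576 0.2449 0.008 ]
[394.80548 162.73096] [0.5778 0.15   0.008 ]
```

```bash
python3 jog.py '[[0.608,-0.12,0.367,0,0,-0.02,0.008],[0.608,-0.12,0.367,0,0,-0.02,0.008],[0.608,-0.12,0.367,-0.05,0,-0.02,0.008],[0.608,-0.12,0.367,-0.10,0,-0.02,0.008],[0.608,-0.12,0.367,-0.2109,-0.0117,-0.0076,0.008],[0.608,-0.12,0.367,-0.2109,-0.0117,-0.0076,0.008],[0.608,-0.12,0.367,-0.2109,-0.0117,-0.0076,0.008],[0.608,-0.12,0.367,-0.2109,-0.0117,-0.0076,0.008]]'
python3 - <<'E'
from h import *
a,c=snap('wrist','w4.png');b,ct=snap('scene','s4.png');bot.camera('top')
m=mask(a,lambda r,g,b:(r>150)&(g>140)&(b<100));m[:,330:]=m[:,330:]
for q in big(m,3): print(q.sum(),rect(q).round().tolist(),[pt(c,*p,.008).round(4).tolist() for p in rect(q)])
z=np.zeros((480,800,3),np.uint8);z[:360,:480]=cv2.resize(a,(480,360));z[:480,480:]=cv2.resize(b[130:290,200:306],(320,480))
cv2.imwrite('pics/c4.png',z[:,:,::-1])
o=bot.get_obs();print(o['eef_pos'],o['grip_width'],Rn.from_quat(o['tool_rot']).as_matrix().round(3))
E
```

```text
clock: 5.1
eef_pos: [0.4417, 0.0911, 0.1966]
tool_rot: [0.703, 0.711, -0.003, -0.001]
ft_force: [0.2, -0.3, -1.2]
grip_width: 0.015
grasp_force: 60.8
1033 [[300.0, 175.0], [301.0, 128.0], [346.0, 129.0], [345.0, 176.0]] [[0.4211, 0.1237, 0.008], [0.4223, 0.1661, 0.008], [0.4634, 0.1657, 0.008], [0.4638, 0.1233, 0.008]]
377 [[385.0, 248.0], [454.0, 97.0], [484.0, 111.0], [415.0, 262.0]] [[0.506, 0.0518, 0.008], [0.5574, 0.1933, 0.008], [0.5856, 0.182, 0.008], [0.5377, 0.0374, 0.008]]
130 [[535.0, 228.0], [544.0, 164.0], [554.0, 165.0], [545.0, 229.0]] [[0.6514, 0.0747, 0.008], [0.6478, 0.1362, 0.008], [0.657, 0.135, 0.008], [0.6612, 0.0734, 0.008]]
[0.44167188 0.09228927 0.19778204] 0.015379703266204336 [[-0.015  1.    -0.003]
 [ 1.     0.015 -0.003]
 [-0.003 -0.003 -1.   ]]
```

View pics/c4.png

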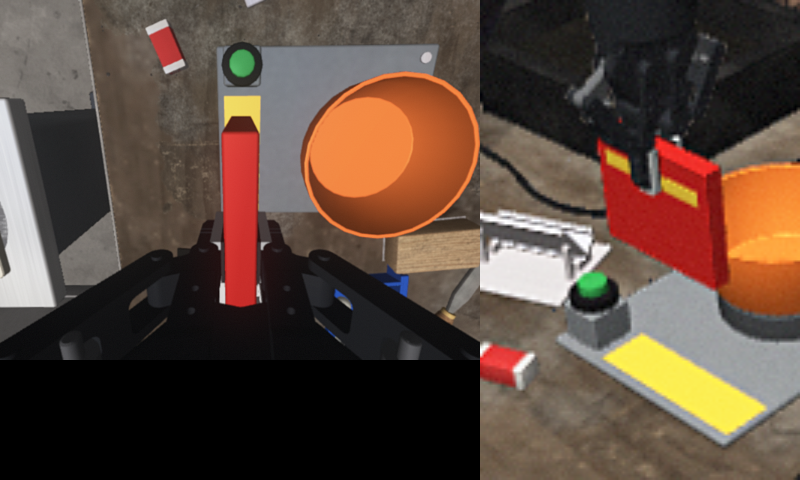

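Wrist view: the plate is upright in the gripper above the strip, square to it, and the strip's free end is at y≈0.166. The scene crop confirms this. I'll lower it.

```bash
python3 jog.py '[[0,0,0,0,0.001,0.06,0.008],[0,0,0,0,0.001,0.1,0.008],[0,0,0,0,0.001,0.115,0.008],[0,0,0,0,0.001,0.119,0.008],[0,0,0,0,0.001,0.119,0.008]]'
python3 jog.py '[[0,0,0,0,0,0.001,0.008],[0,0,0,0,0,0.002,0.008],[0,0,0,0,0,0.002,0.008]]'
python3 jog.py '[[0,0,0,0,0,0.001,0.008],[0,0,0,0,0,0.002,0.008],[0,0,0,0,0,0.002,0.008]]'
```

```text
clock: 5.88
eef_pos: [0.443, 0.0916, 0.0796]
tool_rot: [0.702, 0.712, -0.002, 0.001]
ft_force: [0.5, -0.0, -1.1]
grip_width: 0.0152
grasp_force: 60.9
clock: 6.25
eef_pos: [0.4428, 0.0908, 0.0774]
tool_rot: [0.703, 0.712, -0.002, 0.0]
ft_force: [-0.4, -0.9, -1.8]
grip_width: 0.0151
grasp_force: 60.9
clock: 6.62
eef_pos: [0.4425, 0.0908, 0.0749]
tool_rot: [0.703, 0.712, -0.002, 0.0]
ft_force: [-0.4, -0.4, -1.8]
grip_width: 0.0156
grasp_force: 60.9
```

```bash
python3 jog.py '[[0,0,0,0,0,0.001,0.008],[0,0,0,0,0,0.001,0.008]]'
python3 jog.py '[[0,0,0,0,0,0.001,0.008],[0,0,0,0,0,0.001,0.008]]'
python3 jog.py '[[0,0,0,0,0,0.001,0.008],[0,0,0,0,0,0.001,0.008]]'
```

```text
clock: 6.88
eef_pos: [0.4425, 0.0908, 0.0739]
tool_rot: [0.703, 0.712, -0.002, 0.0]
ft_force: [0.1, 0.8, -1.0]
grip_width: 0.0149
grasp_force: 60.9
clock: 7.12
eef_pos: [0.4427, 0.0908, 0.0733]
tool_rot: [0.703, 0.712, -0.002, 0.0]
ft_force: [-0.8, -0.1, 0.6]
grip_width: 0.0154
grasp_force: 61.3
clock: 7.38
eef_pos: [0.4428, 0.0908, 0.0733]
tool_rot: [0.703, 0.712, -0.002, 0.001]
ft_force: [-2.7, -1.5, 10.4]
grip_width: 0.0154
grasp_force: 62.6
```

```bash
python3 jog.py '[[0,0,0,0,0,0,0.022],[0,0,0,0,0,0,0.03],[0,0,0,0,0,0,0.034],[0,0,0,0,0,0,0.034],[0,0,0,0,0,-0.04,0.034],[0,0,0,0,0,-0.09,0.034],[0,0,0,0,0,-0.15,0.05],[0,0,0,0,0,-0.2,0.085],[0,0,0,0,0,-0.2,0.085]]'
python3 - <<'E'
from h import *
a,c=snap('wrist','w5.png');b,cs=snap('scene','s5.png')
# predicted corners of standing plate top and bottom
z=np.zeros((480,800,3),np.uint8);z[:360,:480]=cv2.resize(a,(480,360));z[:480,480:]=cv2.resize(b[130:290,200:306],(320,480))
cv2.imwrite('pics/c5.png',z[:,:,::-1])
m=mask(a,lambda r,g,b:(r>170)&(g<80)&(b<80));
for q in big(m,2): print('red',q.sum(),[pt(c,*p,.108).round(4).tolist() for p in rect(q)])
m=mask(a,lambda r,g,b:(r>150)&(g>140)&(b<100))
for q in big(m,4): print(q.sum(),[pt(c,*p,.008).round(4).tolist() for p in rect(q)])
print(bot.get_obs()['eef_pos'])
E
```

```text
clock: 8.5
eef_pos: [0.4457, 0.0921, 0.2765]
tool_rot: [0.703, 0.712, 0.002, 0.003]
ft_force: [-0.2, -0.4, 0.5]
grip_width: 0.0831
grasp_force: 0.0
red 1996 [[0.4355, 0.15, 0.108], [0.4494, 0.1501, 0.108], [0.4512, 0.0329, 0.108], [0.4357, 0.0327, 0.108]]
red 748 [[0.3628, 0.2146, 0.108], [0.379, 0.2208, 0.108], [0.3888, 0.1965, 0.108], [0.3723, 0.19, 0.108]]
2001 [[0.4226, 0.1657, 0.008], [0.4632, 0.1662, 0.008], [0.4669, 0.0175, 0.008], [0.4217, 0.0171, 0.008]]
226 [[0.5049, 0.0457, 0.008], [0.5359, 0.1811, 0.008], [0.5643, 0.1738, 0.008], [0.5359, 0.0367, 0.008]]
70 [[0.5275, 0.0952, 0.008], [0.5329, 0.1251, 0.008], [0.5416, 0.123, 0.008], [0.5364, 0.0931, 0.008]]
56 [[0.6507, 0.0881, 0.008], [0.6465, 0.1304, 0.008], [0.6514, 0.1301, 0.008], [0.6558, 0.0879, 0.008]]
[0.44323578 0.09155056 0.27211399]
```

View pics/c5.png

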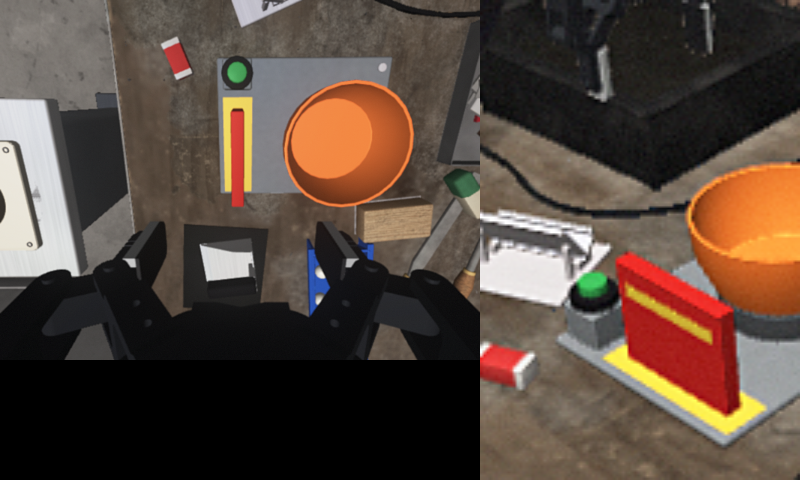

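The plate stands free, with its top edge spanning x 0.436-0.451 and y 0.033-0.150, inside the strip (y 0.017-0.166). Now the scoop.

```bash
python3 jog.py '[[0,0,0,-0.29,0.0,0,0.085],[0,0,0,-0.29,0,0,0.085],[0,0,0,-0.29,0,0,0.085],[0,0,0,-0.29,0,0,0.085],[0,0,0,-0.29,0,0,0.085],[0,0,0,-0.29,0,0,0.085],[0,0,0,-0.29,0,0,0.085]]'
python3 - <<'E'
from h import *
a,c=snap('wrist','w6.png');t,ct=snap('top','t6.png')
z=np.zeros((600,800,3),np.uint8);z[:480,:640]=a
cv2.imwrite('pics/c6.png',a[:,:,::-1])
print(bot.get_obs()['eef_pos'])
m=mask(t,lambda r,g,b:(r>200)&(g>200)&(b>200));m[:160]=0;m[230:]=0;m[:,:335]=0;m[:,470:]=0
for q in big(m,5): p=np.argwhere(q).mean(0)[::-1];print(q.sum(),p,pt(ct,*p,.016).round(4))
E
```

```text
clock: 9.48
eef_pos: [0.4459, -0.1978, 0.2715]
tool_rot: [0.703, 0.711, -0.003, -0.002]
ft_force: [0.2, 0.2, -0.6]
grip_width: 0.0847
grasp_force: 0.0
[ 0.44644497 -0.19716727  0.27233594]
29 [387.5862069  184.72413793] [ 0.6573 -0.1811  0.016 ]
29 [368.5862069  209.72413793] [ 0.5948 -0.1346  0.016 ]
28 [393.5        208.21428571] [ 0.5994 -0.1958  0.016 ]
```

View pics/c6.png

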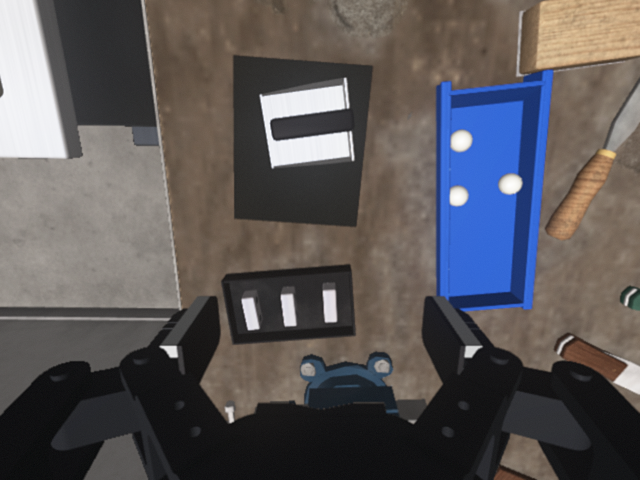

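Overview: scoop on the mat with lip at px (262,95)-(272,167), rear wall at (345,80)-(352,160) and handle (272-352, ~125). Parts are at (250,311), (288,307) and (330,303), and the three balls at (460,141), (458,196) and (510,184).

Run:
```python
from h import *
a=cv2.imread('pics/w6.png')[:,:,::-1];c=bot.calibration('wrist')
L=[pt(c,261,95,.004),pt(c,273,168,.004)];W=[pt(c,345,79,.045),pt(c,353,160,.045)]
print('lip',np.round(L,4),'rear',np.round(W,4))
m=mask(a,lambda r,g,b:(r<50)&(g<50)&(b<50));m[:105]=0;m[148:]=0;m[:,:268]=0;m[:,352:]=0
q=big(m)[0];rr=rect(q);print('handle',rr.round(1).tolist(),[pt(c,*p,.087).round(4).tolist() for p in rr])
m=mask(a,lambda r,g,b:(r<60)&(g<60)&(b<60));m[:50]=0;m[230:]=0;m[:,:228]=0;m[:,380:]=0
q=cv2.morphologyEx(m,3,np.ones((61,61),np.uint8));
cs,_=cv2.findContours(m,0,1);h=cv2.convexHull(max(cs,key=cv2.contourArea));rr=cv2.boxPoints(cv2.minAreaRect(h))
ap=cv2.approxPolyDP(h,6,True)[:,0];print('mat',[(p.tolist(),pt(c,*p.astype(float),.003).round(4).tolist()) for p in ap])
m=mask(a,lambda r,g,b:(b>120)&(r<70)&(b-g>50))
cs,_=cv2.findContours(big(m)[0],0,1);h=cv2.convexHull(cs[0]);ap=cv2.approxPolyDP(h,5,True)[:,0]
print('tray',[(p.tolist(),pt(c,*p.astype(float),.036).round(4).tolist()) for p in ap])
for u,v in((460,141),(458,196),(510,184)): print('ball',pt(c,u,v,.016).round(4))
for u,v in((250,311),(288,307),(330,303)): print('part',pt(c,u,v,.027).round(4))
print(bot.get_obs()['joint_pos'].round(2))
```

```text
lip [[ 0.3788 -0.0879  0.004 ]
 [ 0.3898 -0.1666  0.004 ]] rear [[ 0.468  -0.0758  0.045 ]
 [ 0.479  -0.1528  0.045 ]]
handle [[320.79998779296875, 111.0999984741211], [351.0, 107.9000015258789], [353.29998779296875, 129.39999389648438], [323.1000061035156, 132.60000610351562]] [[0.445, -0.1075, 0.087], [0.4716, -0.1045, 0.087], [0.4744, -0.1227, 0.087], [0.4473, -0.1258, 0.087]]
mat [([234, 56], [0.3514, -0.0498, 0.003]), ([371, 66], [0.4979, -0.0573, 0.003]), ([355, 225], [0.4885, -0.2341, 0.003]), ([235, 217], [0.3419, -0.2262, 0.003])]
tray [([552, 70], [0.6715, -0.0648, 0.036]), ([531, 307], [0.7008, -0.3242, 0.036]), ([464, 311], [0.6216, -0.3311, 0.036]), ([439, 294], [0.589, -0.3091, 0.036]), ([440, 85], [0.5637, -0.0791, 0.036])]
ball [ 0.5985 -0.1332  0.016 ]
ball [ 0.6043 -0.1942  0.016 ]
ball [ 0.6613 -0.1797  0.016 ]
part [ 0.3598 -0.3406  0.027 ]
part [ 0.4073 -0.3344  0.027 ]
part [ 0.4593 -0.328   0.027 ]
[-0.41  0.21  0.07  1.43 -0.    1.14]
```

Run:
```python
from h import *
y=np.radians(188.2);f=np.array([np.cos(y),np.sin(y),0]);R=np.c_[f,np.cross([0,0,-1],f),[0,0,-1]]
p=[.4355,-.1198,.12];go(p,R)
```

```text
rows: rot [-0.005 -0.002 -1.7  ] shift [ 0.0779 -0.0092  0.1522]
```

```bash
python3 jog.py '[[0,0,-0.18,0.02,-0.009,0.05,0.055],[0,0,-0.36,0.04,-0.009,0.1,0.055],[0,0,-0.54,0.06,-0.009,0.12,0.055],[0,0,-0.72,0.0779,-0.0092,0.12,0.055],[0,0,-0.9,0.0779,-0.0092,0.12,0.055],[0,0,-1.08,0.0779,-0.0092,0.12,0.055],[0,0,-1.26,0.0779,-0.0092,0.12,0.055],[0,0,-1.44,0.0779,-0.0092,0.12,0.055],[-0.005,-0.002,-1.7,0.0779,-0.0092,0.12,0.055],[-0.005,-0.002,-1.7,0.0779,-0.0092,0.152,0.055]]'
python3 - <<'E'
from h import *
y=np.radians(188.2);f=np.array([np.cos(y),np.sin(y),0]);R=np.c_[f,np.cross([0,0,-1],f),[0,0,-1]]
go([.4355,-.1198,.0573],R)
a,c=snap('wrist','w7.png')
E
```

```text
clock: 10.82
eef_pos: [0.4386, -0.1204, 0.1227]
tool_rot: [-0.074, 0.997, -0.002, 0.004]
ft_force: [0.4, 0.6, -1.0]
grip_width: 0.055
grasp_force: 0.0
rows: rot [-0.004  0.007  0.004] shift [0.0035 0.0014 0.0654]
```

View pics/w7.png

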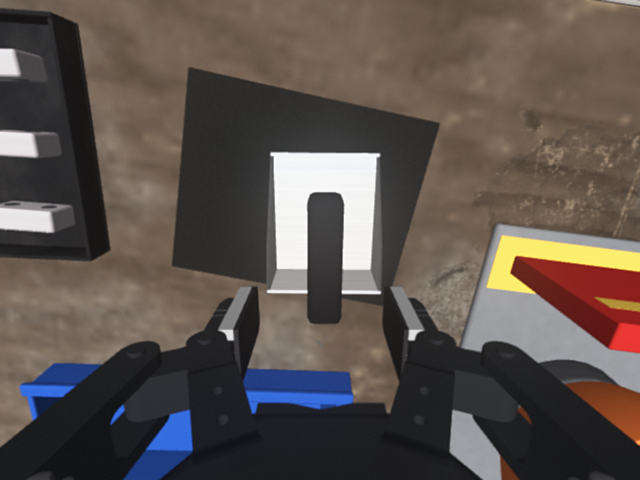

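The handle is centred between the fingers (column 325) and square to them. I'll descend and grip.

```bash
python3 jog.py '[[0,0,0,0.0035,0.001,0.04,0.055],[-0.004,0.007,0.004,0.0035,0.001,0.065,0.055],[-0.004,0.007,0.004,0.0035,0.001,0.065,0.055],[-0.004,0.007,0.004,0.0035,0.001,0.065,0.01],[-0.004,0.007,0.004,0.0035,0.001,0.065,0.01],[-0.004,0.007,0.004,0.0035,0.001,0.065,0.01],[-0.004,0.007,0.004,0.0035,0.001,0.065,0.01]]'
python3 - <<'E'
from h import *
y=np.radians(96.3);f=np.array([np.cos(y),np.sin(y),0]);R=np.c_[f,np.cross([0,0,-1],f),[0,0,-1]]
# tray axis
A=np.array([(.6715+.6695)/2,(-.0648-.0654)/2]);B=np.array([(.7008+.6978)/2,(-.3242-.3255)/2])
A2=np.array([.565,-.0775]);B2=np.array([.5927,-.3346])
print('widths',np.linalg.norm(A-A2),np.linalg.norm(B-B2))
n=np.array([-f[1],f[0]])
for q in(A,B,A2,B2): print(q@f[:2],q@n)
for q in((.5967,-.134),(.6018,-.195),(.6593,-.1803)): print('ball',np.array(q)@f[:2],np.array(q)@n)
E
```

```text
clock: 11.75
eef_pos: [0.4338, -0.1208, 0.0571]
tool_rot: [-0.069, 0.998, 0.001, -0.002]
ft_force: [-0.4, 2.9, 7.2]
grip_width: 0.0192
grasp_force: 63.1
widths 0.1062262208684843 0.107044955509356
-0.13828371378667803 -0.659307116980671
-0.39962542012558305 -0.6594297051918812
-0.13903185981421698 -0.5530835307226205
-0.39761886187896567 -0.5524035578072213
ball -0.1986692314590208 -0.5783921044339058
ball -0.2598604947283511 -0.5767675123301733
ball -0.251558991570895 -0.6355333616418845
```

```bash
python3 jog.py '[[0,0,0,0,0,-0.06,0.005],[0,0,0,0,0,-0.11,0.005],[0,0,0.18,0,0,-0.11,0.005],[0,0,0.36,0,0,-0.11,0.005],[0,0,0.54,0,0,-0.11,0.005],[0,0,0.72,0,0,-0.11,0.005]]'
cat > tr.py <<'E'
from h import *
y=np.radians(96.3);f=np.array([np.cos(y),np.sin(y),0]);n=np.array([-f[1],f[0],0]);R=np.c_[f,np.cross([0,0,-1],f),[0,0,-1]]
def P(s,z,N=-.606): return s*f+N*n+np.array([0,0,z])
E
python3 -c "
from tr import *
print(P(-.33,.12));go(P(-.33,.12),R)"
```

```text
clock: 12.5
eef_pos: [0.4329, -0.1211, 0.1658]
tool_rot: [0.29, 0.957, -0.0, -0.003]
ft_force: [-0.7, -0.7, -1.3]
grip_width: 0.0191
grasp_force: 62.0
[ 0.63855266 -0.26150812  0.12      ]
rows: rot [-0.005 -0.005  0.872] shift [-0.2492 -0.0025  0.0442]
```

```bash
python3 jog.py '[[0,0,0.18,-0.05,0,0,0.005],[0,0,0.36,-0.1,0,0,0.005],[0,0,0.54,-0.15,0,0,0.005],[0,0,0.72,-0.2,0,0,0.005],[-0.005,-0.005,0.872,-0.249,-0.0025,0.02,0.005],[-0.005,-0.005,0.872,-0.249,-0.0025,0.02,0.005],[-0.005,-0.005,0.872,-0.249,-0.0025,0.02,0.005]]'
python3 - <<'E'
from tr import *
go(P(-.33,.12),R);a,c=snap('wrist','w8.png');snap('top','t8.png')
for s,N in((-.159,-.650),(-.159,-.562),(-.25,-.65),(-.25,-.562)): print(proj(c,P(s,.004,N)).round())
for s,N in((-.1476,-.650),(-.1476,-.562),(-.25,-.65),(-.25,-.562)): print(proj(c,P(s,.036,N)).round())
E
```

```text
clock: 13.38
eef_pos: [0.6389, -0.2598, 0.1432]
tool_rot: [0.665, 0.747, -0.0, -0.001]
ft_force: [0.2, -0.5, -1.5]
grip_width: 0.0188
grasp_force: 62.0
rows: rot [-0.002 -0.001  0.007] shift [-0.0017 -0.0005  0.0232]
[385. -14.]
[258. -15.]
[378. 125.]
[264. 124.]
[396. -59.]
[247. -60.]
[385. 124.]
[256. 123.]
```

View pics/w8.png

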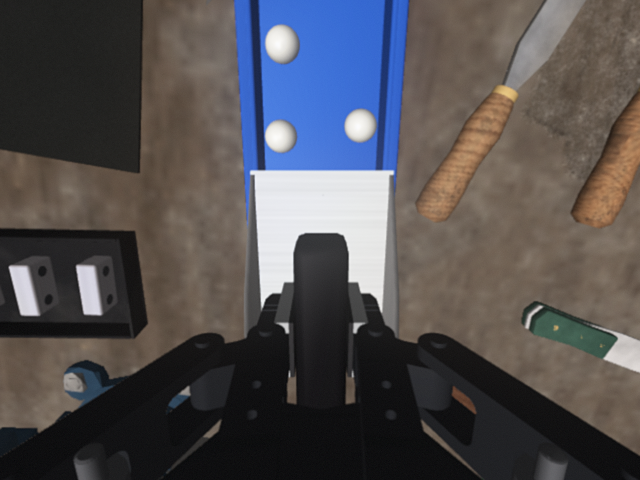

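The scoop is level and aligned with the tray, its lip ahead of row 170 and behind the balls (281,137), (360,126) and (282,44). I'll check centring from a pixel profile.

Run:
```python
from tr import *
a=cv2.imread('pics/w8.png')[:,:,::-1].astype(int);c=bot.calibration('wrist')
for r in (75,95):
    print(r,[(x,a[r,x].tolist()) for x in list(range(236,272,2))+list(range(372,408,2))])
for N in(-.65,-.562): 
    for s in(-.22,-.235):print(N,s,proj(c,P(s,.004,N)).round(1),proj(c,P(s,.036,N)).round(1))
# lip corners in picture -> scoop lateral/yaw
for u in(252,393): 
    q=pt(c,u,171,.1432-.0571+.004); print('lip',q.round(4),'s,n',q@f,q@n)
```

```text
75 [(236, [113, 102, 96]), (238, [86, 95, 145]), (240, [58, 105, 210]), (242, [57, 105, 206]), (244, [59, 105, 206]), (246, [57, 103, 204]), (248, [57, 103, 204]), (250, [58, 104, 205]), (252, [50, 89, 175]), (254, [31, 45, 89]), (256, [31, 42, 76]), (258, [30, 42, 76]), (260, [29, 40, 76]), (262, [70, 118, 216]), (264, [72, 123, 222]), (266, [74, 123, 223]), (268, [71, 122, 221]), (270, [71, 122, 221]), (372, [57, 107, 210]), (374, [55, 106, 209]), (376, [57, 106, 210]), (378, [58, 108, 212]), (380, [43, 83, 171]), (382, [31, 53, 110]), (384, [30, 53, 112]), (386, [30, 52, 110]), (388, [44, 83, 175]), (390, [54, 104, 209]), (392, [51, 97, 200]), (394, [53, 101, 203]), (396, [54, 103, 206]), (398, [51, 99, 202]), (400, [50, 98, 201]), (402, [48, 83, 174]), (404, [95, 83, 86]), (406, [105, 93, 89])]
95 [(236, [110, 101, 98]), (238, [113, 104, 103]), (240, [66, 105, 206]), (242, [59, 107, 209]), (244, [58, 104, 207]), (246, [58, 104, 204]), (248, [56, 103, 202]), (250, [58, 105, 207]), (252, [55, 99, 196]), (254, [40, 67, 135]), (256, [30, 42, 72]), (258, [29, 40, 74]), (260, [28, 39, 71]), (262, [47, 77, 147]), (264, [76, 127, 227]), (266, [72, 124, 223]), (268, [74, 125, 224]), (270, [73, 123, 223]), (372, [59, 108, 211]), (374, [58, 106, 210]), (376, [59, 108, 210]), (378, [57, 105, 207]), (380, [35, 61, 125]), (382, [32, 54, 111]), (384, [34, 55, 111]), (386, [35, 63, 132]), (388, [55, 103, 207]), (390, [55, 103, 205]), (392, [52, 98, 198]), (394, [57, 105, 207]), (396, [53, 98, 203]), (398, [54, 100, 202]), (400, [46, 88, 185]), (402, [92, 89, 110]), (404, [115, 100, 93]), (406, [114, 100, 94])]
-0.65 -0.22 [378.1  82.5] [385.8  76.1]
-0.65 -0.235 [376.9 103.9] [384.4 100.4]
-0.562 -0.22 [260.9  81.5] [253.1  74.9]
-0.562 -0.235 [261.8 103. ] [254.2  99.3]
lip [ 0.5954 -0.2128  0.0901] s,n -0.27687494273969726 -0.5684319866990045
lip [ 0.6742 -0.2036  0.0901] s,n -0.2763123884448099 -0.6478265625802565
```

```bash
python3 jog.py '[[0,0,0.007,-0.0015,-0.0015,0.04,0.005],[0,0,0.007,-0.0015,-0.0015,0.06,0.005],[0,0,0.007,-0.0015,-0.0015,0.075,0.005],[0,0,0.007,-0.0015,-0.0015,0.083,0.005],[0,0,0.007,-0.0015,-0.0015,0.083,0.005]]'
python3 jog.py '[[0,0,0,0,0,0.002,0.005],[0,0,0,0,0,0.002,0.005]]'
```

```text
clock: 14.1
eef_pos: [0.6385, -0.2615, 0.0618]
tool_rot: [0.667, 0.745, 0.0, 0.0]
ft_force: [-1.0, 0.6, -0.5]
grip_width: 0.0193
grasp_force: 61.9
clock: 14.35
eef_pos: [0.6389, -0.2618, 0.06]
tool_rot: [0.667, 0.745, 0.0, 0.001]
ft_force: [-0.0, -0.7, -0.2]
grip_width: 0.0188
grasp_force: 61.9
```

```bash
python3 jog.py '[[0,0,0,0,0,0.001,0.005],[0,0,0,0,0,0.001,0.005]]'
python3 jog.py '[[0,0,0,0,0,0.001,0.005],[0,0,0,0,0,0.001,0.005]]'
python3 jog.py '[[0,0,0,0,0,0.001,0.005],[0,0,0,0,0,0.001,0.005]]'
```

```text
clock: 14.6
eef_pos: [0.6386, -0.2617, 0.0584]
tool_rot: [0.667, 0.745, 0.0, 0.0]
ft_force: [0.7, 1.0, -1.6]
grip_width: 0.019
grasp_force: 61.9
clock: 14.85
eef_pos: [0.6388, -0.2619, 0.0582]
tool_rot: [0.667, 0.745, 0.0, 0.001]
ft_force: [-0.8, -0.9, 2.4]
grip_width: 0.0188
grasp_force: 62.6
clock: 15.1
eef_pos: [0.6389, -0.2619, 0.0581]
tool_rot: [0.667, 0.745, 0.0, 0.001]
ft_force: [-1.2, 0.2, 7.6]
grip_width: 0.0191
grasp_force: 63.2
```

```bash
python3 jog.py '[[0,0,0,0.01,0,-0.0005,0.005],[0,0,0,0.02,0,-0.0005,0.005],[0,0,0,0.03,0,-0.0005,0.005],[0,0,0,0.04,0,-0.0005,0.005],[0,0,0,0.05,0,-0.0005,0.005],[0,0,0,0.06,0,-0.0005,0.005],[0,0,0,0.07,0,-0.0005,0.005],[0,0,0,0.08,0,-0.0005,0.005]]'
python3 - <<'E'
from h import *
a,c=snap('wrist','w9.png')
E
```

```text
clock: 16.1
eef_pos: [0.6315, -0.183, 0.0585]
tool_rot: [0.667, 0.745, 0.0, 0.003]
ft_force: [0.9, -3.6, 5.6]
grip_width: 0.0191
grasp_force: 63.0
```

View pics/w9.png

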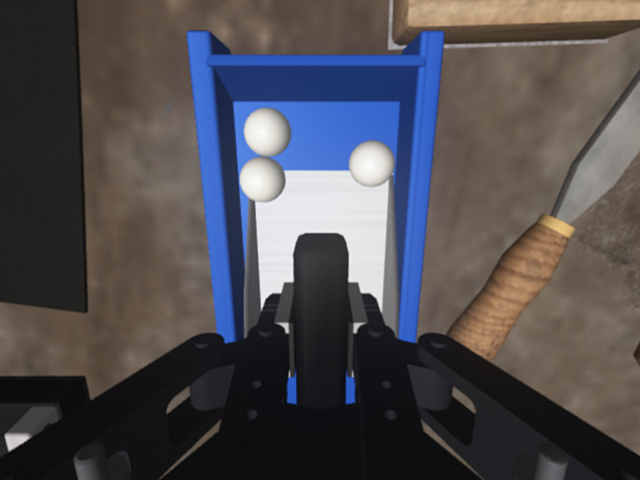

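The balls are at (266,132), (262,180) and (371,163), the latter two already at the lip. The end wall is near row 100, so I'll keep pushing.

```bash
python3 jog.py '[[0,0,0,0.01,0,0,0.005],[0,0,0,0.02,0,0,0.005],[0,0,0,0.03,0,0,0.005],[0,0,0,0.036,0,0,0.005],[0,0,0,0.036,0,0,0.005]]'
python3 - <<'E'
from h import *
a,c=snap('wrist','w10.png')
m=mask(a,lambda r,g,b:(r>225)&(g>222)&(b>215)&(abs(r-b)<25));m[260:]=0
g=cv2.GaussianBlur(cv2.cvtColor(a,7),(0,0),2)
print(cv2.HoughCircles(g,cv2.HOUGH_GRADIENT,1,30,param1=80,param2=18,minRadius=18,maxRadius=32))
E
```

```text
clock: 16.77
eef_pos: [0.6275, -0.1471, 0.0585]
tool_rot: [0.667, 0.745, 0.0, 0.003]
ft_force: [2.0, -3.5, 6.1]
grip_width: 0.0191
grasp_force: 63.0
[[[275.5 210.5  22.7]
  [369.5 189.5  23.2]
  [315.5 188.5  20.7]
  [447.5 416.5  28. ]
  [195.5 418.5  24.3]]]
```

View pics/w10.png

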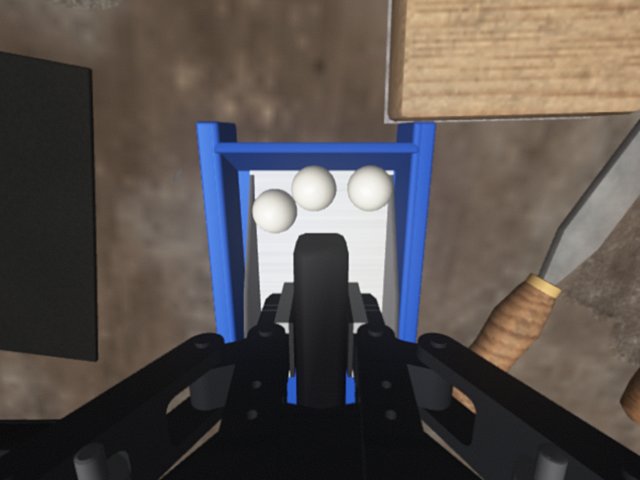

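All three balls are on the blade at (275,210), (315,188) and (370,189). I'll tilt the nose up about the rear edge, then lift.

```bash
python3 jog.py '[[0,0.06,0,-0.0033,0,-0.0034,0.005],[0,0.12,0,-0.0068,0,-0.0056,0.005],[0,0.18,0,-0.0104,0,-0.0076,0.005],[0,0.24,0,-0.0141,0,-0.0094,0.005],[0,0.30,0,-0.0179,0,-0.011,0.005],[0,0.35,0,-0.0211,0,-0.0121,0.005],[0,0.35,0,-0.0211,0,-0.0121,0.005],[0,0.35,0,-0.0211,0,-0.03,0.005],[0,0.35,0,-0.0211,0,-0.05,0.005],[0,0.35,0,-0.0211,0,-0.05,0.005]]'
python3 - <<'E'
from h import *
a,c=snap('wrist','w11.png');b,_=snap('scene','s11.png')
z=np.zeros((480,800,3),np.uint8);z[:360,:480]=cv2.resize(a,(480,360));z[:480,480:]=cv2.resize(b[200:300,340:420],(320,480))
cv2.imwrite('pics/c11.png',z[:,:,::-1])
E
```

```text
clock: 18.08
eef_pos: [0.6294, -0.1671, 0.1094]
tool_rot: [0.657, 0.734, 0.117, -0.127]
ft_force: [0.0, -0.2, -1.4]
grip_width: 0.0192
grasp_force: 62.0
```

View pics/c11.png

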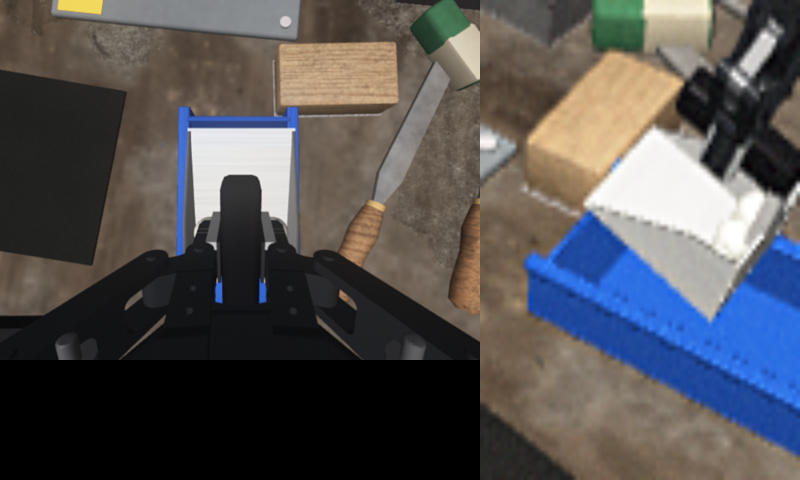

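The balls have rolled to the rear of the scoop, held by its back wall. From here I'll use numeric checks only. Next, carry the scoop to the bowl.

```bash
cat >> tr.py <<'E'
def pose(lip,phi,ff=f):
    c,s=np.cos(phi),np.sin(phi);Z=np.array([0,0,1.])
    x=ff*c-Z*s;z=-Z*c-ff*s
    return np.array(lip)-x*.051-z*.054, np.c_[x,np.cross(z,x),z]
E
python3 - <<'E'
from tr import *
lip=np.array([.5833,.080,.130]);p0,R0=pose(lip,-.35);print(p0);go(p0,R0)
for phi in(-.35,-.15,0,.1,.2,.3,.45,.6,.75,.9):
    p,R=pose(lip-[0,0,.012*(phi+.35)/1.25],phi);d=R0.T@(p-p0);print(phi,Rn.from_matrix(R0.T@R).as_rotvec().round(3),d.round(4))
E
```

```text
[0.59058905 0.01397665 0.16323834]
rows: rot [0.001 0.001 0.001] shift [ 0.192  -0.0173  0.0101]
-0.35 [0. 0. 0.] [0. 0. 0.]
-0.15 [-0.  -0.2  0. ] [ 0.0111  0.     -0.0073]
0 [-0.   -0.35  0.  ] [ 0.0205  0.     -0.0111]
0.1 [-0.   -0.45  0.  ] [ 0.0271  0.     -0.0127]
0.2 [-0.   -0.55  0.  ] [ 0.0339 -0.     -0.0137]
0.3 [-0.   -0.65  0.  ] [ 0.0409  0.     -0.014 ]
0.45 [-0.  -0.8  0. ] [ 0.0516  0.     -0.013 ]
0.6 [ 0.   -0.95 -0.  ] [ 0.0621  0.     -0.0103]
0.75 [-0.  -1.1  0. ] [ 0.0724  0.     -0.006 ]
0.9 [ 0.   -1.25  0.  ] [ 0.082   0.     -0.0002]
```

```bash
python3 jog.py '[[0,0,0,0.01,0,-0.025,0.005],[0,0,0,0.03,0,-0.045,0.005],[0,0,0,0.07,-0.006,-0.035,0.005],[0,0,0,0.11,-0.01,-0.02,0.005],[0,0,0,0.15,-0.014,-0.005,0.005],[0,0,0,0.18,-0.017,0.005,0.005],[0,0,0,0.192,-0.0173,0.01,0.005],[0,0,0,0.192,-0.0173,0.01,0.005]]'
python3 - <<'E'
from tr import *
lip=np.array([.5833,.080,.130]);p0,R0=pose(lip,-.35);go(p0,R0)
a,c=snap('wrist','w12.png')
m=mask(a,lambda r,g,b:(r>150)&(g<190)&(g>60)&(b<90)&(r-g>50))
q=big(m)[0];cs,_=cv2.findContours(q,0,1);h=cv2.convexHull(max(cs,key=len))
# predicted rim points vs mask: left/right extreme
ys,xs=np.where(q);print('mask ext',xs.min(),xs.max(),ys.min(),ys.max())
an=np.radians(np.arange(0,360,5));pr=np.array([proj(c,[.58+.078*np.cos(t),.11+.078*np.sin(t),.105]) for t in an]);print('pred',pr.min(0),pr.max(0))
# lip corners
for y_ in(.04,-.04):print(proj(c,lip+n*y_))
print([ (x,a[150,x].tolist()) for x in range(230,410,12)])
E
```

```text
clock: 19.18
eef_pos: [0.5904, 0.014, 0.1627]
tool_rot: [0.657, 0.734, 0.116, -0.13]
ft_force: [-0.6, -0.1, -1.6]
grip_width: 0.019
grasp_force: 62.0
rows: rot [-0.001  0.     0.001] shift [ 0.0001  0.0002 -0.0005]
mask ext 196 439 18 230
pred [197.62857892  15.25605628] [443.82202471 257.69290076]
[248.97461688 172.08043735]
[392.28650859 172.2420903 ]
[(230, [111, 57, 31]), (242, [121, 61, 35]), (254, [249, 157, 83]), (266, [249, 157, 83]), (278, [249, 158, 85]), (290, [249, 157, 84]), (302, [250, 156, 84]), (314, [250, 157, 85]), (326, [249, 157, 85]), (338, [249, 155, 84]), (350, [249, 155, 84]), (362, [249, 154, 82]), (374, [249, 152, 81]), (386, [249, 152, 79]), (398, [217, 111, 57])]
```

```bash
python3 jog.py '[[0,-0.1,0,0.0055,0,-0.0037,0.005],[0,-0.2,0,0.0111,0,-0.0073,0.005],[0,-0.3,0,0.0173,0,-0.0098,0.005],[0,-0.4,0,0.0238,0,-0.0119,0.005],[0,-0.5,0,0.0305,0,-0.0132,0.005],[0,-0.55,0,0.0339,0,-0.0137,0.005],[0,-0.6,0,0.0374,0,-0.0139,0.005],[0,-0.65,0,0.0409,0,-0.014,0.005],[0,-0.8,0,0.0516,0,-0.013,0.005],[0,-0.95,0,0.0621,0,-0.0103,0.005]]'
python3 jog.py '[[0,-0.1,0,0.009,0,0.0,0.005],[0,-0.25,0,0.018,0,0.0,0.005],[0,-0.25,0,0.018,0,0,0.005],[0,-0.25,0,0.018,0,0,0.005],[0,-0.25,0,0.018,0,0,0.005]]'
python3 - <<'E'
from tr import *
p,R=pose([.5833,.08,.118],.9);go(p,R)
for nme in('wrist','top','scene'):
    a,c=snap(nme,f'{nme}13.png')
    m=mask(a,lambda r,g,b:(r>190)&(g>185)&(b>170)&(abs(r-b)<35))
    for (s,Z) in (((.58,.11),.055),):
        u,v=proj(c,[.58,.11,.055]);print(nme,u,v,bot.get_obs()['clock'])
    for q in big(m,8):
        e=np.argwhere(q);y_,x_=e.mean(0)
        if np.hypot(x_-u,y_-v)<160: print(q.sum(),x_.round(),y_.round(),np.ptp(e,0))
E
```

```text
clock: 20.48
eef_pos: [0.586, 0.0666, 0.1952]
tool_rot: [0.639, 0.71, -0.197, 0.222]
ft_force: [-0.4, -0.0, -1.7]
grip_width: 0.0195
grasp_force: 62.0
clock: 21.1
eef_pos: [0.584, 0.0815, 0.1857]
tool_rot: [0.61, 0.678, -0.274, 0.307]
ft_force: [-0.4, -0.4, -0.8]
grip_width: 0.0193
grasp_force: 62.1
rows: rot [ 0.    -0.052 -0.005] shift [ 0.0018 -0.0008 -0.0107]
wrist 317.43576975581755 44.642637073016544 21.15
top 267.08740810950366 212.77091450064472 21.2
589 296.0 201.0 [34 24]
553 164.0 207.0 [37 43]
515 188.0 268.0 [31 36]
scene 300.0638254068002 216.34126725661088 21.25
1698 247.0 73.0 [ 63 118]
530 215.0 221.0 [20 50]
486 323.0 176.0 [30 28]
```

Run:
```python
from tr import *
p,R=pose([.5833,.08,.20],.85);go(p,R)
p,R=pose([.6,-.03,.20],0);go(p,R)
```

```text
rows: rot [ 0.001 -0.002 -0.004] shift [-0.0628 -0.0002 -0.0623]
rows: rot [ 0.002  0.848 -0.004] shift [-0.1596  0.0046  0.0778]
```

```bash
python3 jog.py '[[0,0,0,-0.03,0,-0.03,0.005],[0,0,0,-0.0628,0,-0.0623,0.005],[0,0.18,0,-0.08,0,-0.035,0.005],[0,0.36,0,-0.1,0,0,0.005],[0,0.54,0,-0.12,0.002,0.03,0.005],[0,0.72,0,-0.14,0.004,0.06,0.005],[0,0.848,-0.004,-0.1596,0.0046,0.0778,0.005],[0,0.848,-0.004,-0.1596,0.0046,0.0778,0.005]]'
cat > balls.py <<'E'
import sys
from tr import *
for nme in sys.argv[1:]:
    a,c=snap(nme,f'{nme}_{bot.get_obs()["clock"]:.0f}.png')
    m=mask(a,lambda r,g,b:(b>110)&(abs(r-b)<60)&(r>140))
    cb=proj(c,[.58,.11,.105]);mm=np.zeros_like(m)
    pts=np.array([proj(c,[.58+.07*np.cos(t),.11+.07*np.sin(t),.105]) for t in np.radians(range(0,360,10))]).astype(np.int32)
    cv2.fillPoly(mm,[pts],1)
    print(nme,'bowl')
    for q in big(m*mm,6):
        e=np.argwhere(q);
        if len(e)>4:print(' ',len(e),e.mean(0)[::-1].round(1),np.ptp(e,0)+1)
    pts=np.array([proj(c,P(s,.005,N)) for s,N in((-.387,-.646),(-.387,-.564),(-.161,-.564),(-.161,-.646))]).astype(np.int32)
    mm[:]=0;cv2.fillPoly(mm,[pts],1);print('tray')
    for q in big(m*mm,4):
        e=np.argwhere(q)
        if len(e)>4:print(' ',len(e),e.mean(0)[::-1].round(1),np.ptp(e,0)+1)
E
python3 balls.py top wrist scene
```

```text
clock: 22.25
eef_pos: [0.6053, -0.0855, 0.2538]
tool_rot: [0.669, 0.743, -0.001, 0.002]
ft_force: [-0.5, 0.3, -1.8]
grip_width: 0.0187
grasp_force: 62.0
top bowl
  214 [249.9 217.5] [30 14]
tray
  2582 [389.2 195.7] [41 85]
wrist bowl
tray
  2756 [338.7 232.9] [86 72]
  58 [355.9 326.5] [10 10]
scene bowl
  105 [288.8 208.8] [11 16]
tray
```

```bash
python3 jog.py '[[0,0,0,0.04,0,-0.02,0.005],[0,0,0,0.09,-0.01,-0.03,0.005],[0,0,0,0.09,-0.01,-0.03,0.005],[0,0,0,0.09,-0.01,-0.03,0.005]]'
python3 balls.py wrist
python3 - <<'E'
from h import *
import glob
f=sorted(glob.glob('pics/wrist_*.png'))[-1];a=cv2.imread(f);c=bot.calibration('wrist')
u,v=proj(c,[.58,.11,.055]);print(u,v,[proj(c,[.58,.11+d,.105]).round() for d in(-.074,.074)],'ball px r',c['mtx'][0][0]*.012/(bot.get_obs()['eef_pos'][2]+.14-.055))
g=cv2.GaussianBlur(cv2.cvtColor(a,6),(0,0),1.5)
print(cv2.HoughCircles(g,cv2.HOUGH_GRADIENT,1,18,param1=80,param2=16,minRadius=12,maxRadius=24))
E
```

```text
clock: 22.9
eef_pos: [0.5852, 0.0104, 0.2826]
tool_rot: [0.665, 0.747, -0.001, 0.001]
ft_force: [0.1, -0.6, -1.3]
grip_width: 0.0192
grasp_force: 62.1
wrist bowl
  574 [326.7 173.8] [11 76]
  498 [320.4  51.7] [28 24]
  498 [345.7  57.4] [28 24]
  485 [295.4  60.7] [27 23]
tray
  274 [359.8 280.9] [19 21]
  52 [356.2 326.4] [10 11]
326.8093928123991 101.7130315388086 [array([318., 183.]), array([339.,  -3.])] ball px r 11.354145663484585
[[[345.5  58.5  13.2]
  [295.5  61.5  14.5]
  [321.5  51.5  13.8]]]
```

All three balls are in the bowl: three blobs at (320,52), (346,57) and (295,61). Now return the scoop to the mat.

Run:
```python
from tr import *
go([.4203,-.145,.12],R)
```

```text
rows: rot [-0.001  0.003  0.005] shift [-0.1342 -0.1814  0.1629]
```

```bash
python3 jog.py '[[0,0,0,-0.04,-0.05,0,0.005],[0,0,0,-0.08,-0.1,0.03,0.005],[0,0,0,-0.11,-0.15,0.07,0.005],[0,0,0,-0.1342,-0.1814,0.11,0.005],[-0.001,0.003,0.005,-0.1342,-0.1814,0.15,0.005],[-0.001,0.003,0.005,-0.1342,-0.1814,0.2,0.005],[-0.001,0.003,0.005,-0.1342,-0.1814,0.222,0.005],[-0.001,0.003,0.005,-0.1342,-0.1814,0.222,0.005]]'
python3 jog.py '[[0,0,0,0,0,0.001,0.005],[0,0,0,0,0,0.002,0.005],[0,0,0,0,0,0.002,0.005]]'
```

```text
clock: 23.95
eef_pos: [0.4187, -0.1458, 0.0594]
tool_rot: [0.668, 0.744, -0.001, -0.002]
ft_force: [-0.3, -0.1, -0.7]
grip_width: 0.0191
grasp_force: 63.2
clock: 24.32
eef_pos: [0.4208, -0.1456, 0.0596]
tool_rot: [0.668, 0.744, 0.001, 0.0]
ft_force: [0.0, -0.8, -1.2]
grip_width: 0.0189
grasp_force: 63.2
```

```bash
python3 jog.py '[[0,0,0,0,0,0.001,0.005],[0,0,0,0,0,0.001,0.005]]'
python3 jog.py '[[0,0,0,0,0,0.001,0.005],[0,0,0,0,0,0.001,0.005]]'
python3 jog.py '[[0,0,0,0,0,0.001,0.005],[0,0,0,0,0,0.001,0.005]]'
```

```text
clock: 24.58
eef_pos: [0.4203, -0.1454, 0.058]
tool_rot: [0.668, 0.744, 0.0, -0.0]
ft_force: [-0.1, 0.1, -1.0]
grip_width: 0.0191
grasp_force: 63.2
clock: 24.82
eef_pos: [0.4204, -0.1455, 0.057]
tool_rot: [0.668, 0.744, 0.0, -0.0]
ft_force: [0.3, -0.3, -1.0]
grip_width: 0.0193
grasp_force: 63.3
clock: 25.08
eef_pos: [0.4206, -0.1456, 0.0567]
tool_rot: [0.668, 0.744, 0.001, 0.0]
ft_force: [-1.6, 0.5, 5.7]
grip_width: 0.0194
grasp_force: 64.1
```

```bash
python3 jog.py '[[0,0,0,0,0,-0.0005,0.03],[0,0,0,0,0,-0.0005,0.05],[0,0,0,0,0,-0.0005,0.05],[0,0,0,0,0,-0.05,0.05],[0,0,0,0,0,-0.11,0.05],[0,0,0,0,0,-0.17,0.05],[0,0,0,-0.06,0,-0.19,0.05],[0,0,0,-0.12,0,-0.2,0.05],[0,0,0,-0.19,0.01,-0.2,0.05],[0,0,0,-0.19,0.01,-0.2,0.05]]'
cat > parts.py <<'E'
from tr import *
a,c=snap('wrist','p_%d.png'%(bot.get_obs()['clock']*10));o=bot.get_obs();print(o['eef_pos'].round(4))
m=mask(a,lambda r,g,b:(b>150)&(abs(r-b)<40)&(r>150))
mm=np.zeros_like(m);pts=np.array([proj(c,q) for q in([.325,-.39,.02],[.325,-.29,.02],[.495,-.28,.02],[.495,-.38,.02])]).astype(np.int32)
cv2.fillPoly(mm,[pts],1)
for q in big(m*mm,3):
    if q.sum()<60: continue
    b=rect(q);w=np.array([pt(c,*p,.027) for p in b]);ce=w.mean(0);e=[w[1]-w[0],w[2]-w[1]];e=max(e,key=np.linalg.norm)
    l=[np.linalg.norm(w[1]-w[0]),np.linalg.norm(w[2]-w[1])]
    print('part',q.sum(),ce.round(4),'size',np.round(l,4),'long-axis yaw',np.degrees(np.arctan2(e[1],e[0])).round(1))
E
python3 parts.py
```

```text
clock: 26.32
eef_pos: [0.4508, -0.3369, 0.2542]
tool_rot: [0.669, 0.743, 0.0, -0.001]
ft_force: [-0.7, 0.8, -0.2]
grip_width: 0.05
grasp_force: 0.0
[ 0.4506 -0.3359  0.2542]
part 574 [ 0.4061 -0.3383  0.027 ] size [0.0148 0.0436] long-axis yaw -85.7
part 571 [ 0.4577 -0.3321  0.027 ] size [0.0436 0.015 ] long-axis yaw 93.6
part 569 [ 0.3587 -0.3444  0.027 ] size [0.0148 0.0448] long-axis yaw -81.8
```

Run:
```python
from tr import *
import glob
a=cv2.imread(sorted(glob.glob('pics/p_*.png'))[-1])[:,:,::-1];c=bot.calibration('wrist')
m=mask(a,lambda r,g,b:(r<60)&(g<60)&(b<60));
cen=proj(c,[.41,-.338,.025])
mm=np.zeros_like(m);pts=np.array([proj(c,q) for q in([.30,-.395,.02],[.31,-.265,.02],[.515,-.245,.02],[.515,-.375,.02])]).astype(np.int32);cv2.fillPoly(mm,[pts],1)
q=big(m*mm)[0];cs,_=cv2.findContours(q,0,1);h=cv2.convexHull(max(cs,key=len));ap=cv2.approxPolyDP(h,4,True)[:,0].astype(float)
for p in ap: print(p,pt(c,*p,.025).round(4))
# profile along line of parts at z=.025
d=np.array([np.cos(np.radians(6.5)),np.sin(np.radians(6.5)),0]);
for off in(0,):
  for k in range(20,46,1):
    X=np.array([.4577,-.3321,.025])+d*k*.001;u,v=proj(c,X);print(k,a[int(v),int(u)].tolist(),end=' ')
print()
for k in range(20,46,1):
    X=np.array([.3587,-.3444,.025])-d*k*.001;u,v=proj(c,X);print(k,a[int(v),int(u)].tolist(),end=' ')
```

```text
[205. 157.] [ 0.3257 -0.3012  0.025 ]
[353. 156.] [ 0.4792 -0.2839  0.025 ]
[352. 237.] [ 0.4897 -0.3716  0.025 ]
[213. 237.] [ 0.3353 -0.3879  0.025 ]
20 [48, 47, 48] 21 [49, 46, 48] 22 [49, 47, 47] 23 [49, 48, 47] 24 [51, 48, 48] 25 [46, 44, 44] 26 [39, 37, 36] 27 [43, 42, 42] 28 [43, 42, 43] 29 [58, 52, 50] 30 [98, 84, 72] 31 [108, 92, 78] 32 [108, 92, 78] 33 [103, 87, 74] 34 [99, 85, 72] 35 [100, 85, 72] 36 [100, 85, 72] 37 [99, 85, 71] 38 [99, 84, 70] 39 [97, 82, 70] 40 [98, 83, 70] 41 [96, 81, 68] 42 [97, 82, 69] 43 [98, 82, 70] 44 [100, 85, 72] 45 [100, 85, 72] 
20 [44, 42, 44] 21 [36, 34, 33] 22 [33, 30, 29] 23 [33, 30, 29] 24 [34, 30, 30] 25 [31, 30, 29] 26 [33, 30, 30] 27 [35, 33, 32] 28 [43, 41, 41] 29 [60, 55, 54] 30 [99, 88, 80] 31 [117, 104, 94] 32 [119, 106, 95] 33 [117, 105, 94] 34 [114, 102, 94] 35 [113, 101, 91] 36 [113, 101, 91] 37 [111, 100, 89] 38 [111, 100, 90] 39 [111, 100, 88] 40 [113, 100, 89] 41 [112, 100, 88] 42 [112, 101, 88] 43 [115, 102, 90] 44 [116, 101, 90] 45 [118, 103, 90]
```

Run:
```python
from tr import *
go([.4061,-.3383,.060],R)
```

```text
rows: rot [-0.001 -0.002 -0.005] shift [ 0.0019 -0.0442  0.1943]
```

```bash
python3 jog.py '[[0,0,-0.005,0.002,-0.044,0.06,0.036],[0,0,-0.005,0.002,-0.044,0.12,0.036],[0,0,-0.005,0.002,-0.044,0.17,0.036],[0,0,-0.005,0.002,-0.044,0.194,0.036],[0,0,-0.005,0.002,-0.044,0.194,0.036]]'
cat > hov.py <<'E'
# part position again from low hover: top-face blob under the fingers
import sys
from tr import *
a,c=snap('wrist','h_%d.png'%(bot.get_obs()['clock']*10));o=bot.get_obs();p=o['eef_pos'];print(p.round(4))
X=np.array([float(sys.argv[1]),float(sys.argv[2]),.027]);u,v=proj(c,X);print(u,v)
m=mask(a,lambda r,g,b:(b>150)&(abs(r-b)<40)&(r>150))
n_,l,s,ce=cv2.connectedComponentsWithStats(m)
for i in range(1,n_):
    if s[i,4]>150 and np.hypot(*(ce[i]-[u,v]))<120:
        b=rect((l==i).astype(np.uint8));w=np.array([pt(c,*q,.027) for q in b])
        print(s[i],ce[i].round(1),'c',w.mean(0).round(4),'sz',np.linalg.norm(w[1]-w[0]).round(4),np.linalg.norm(w[2]-w[1]).round(4))
v=int(v)
print([(x,int(a[v,x].astype(int).sum()//3)) for x in range(int(u)-60,int(u)+64,4)])
E
python3 hov.py .4061 -.3383
```

```text
clock: 27.0
eef_pos: [0.4049, -0.3333, 0.0598]
tool_rot: [0.665, 0.746, 0.0, -0.003]
ft_force: [-0.2, 0.9, 0.9]
grip_width: 0.0361
grasp_force: 0.0
[ 0.4064 -0.3346  0.0616]
321.395837792384 280.57302438568036
[ 217  243   33   75 1880] [232.8 276.8] c [ 0.3584 -0.344   0.027 ] sz 0.0152 0.044
[ 308  243   29   75 2077] [321.5 279.1] c [ 0.4065 -0.3386  0.027 ] sz 0.0149 0.0439
[ 399  242   36   75 2119] [415.8 277.8] c [ 0.4571 -0.332   0.027 ] sz 0.0448 0.0157
[(261, 58), (265, 58), (269, 59), (273, 60), (277, 59), (281, 60), (285, 61), (289, 59), (293, 60), (297, 59), (301, 60), (305, 59), (309, 243), (313, 242), (317, 240), (321, 240), (325, 241), (329, 241), (333, 238), (337, 71), (341, 66), (345, 65), (349, 65), (353, 66), (357, 62), (361, 58), (365, 58), (369, 60), (373, 60), (377, 60), (381, 64)]
```

```bash
python3 jog.py '[[0,0,0,-0.002,0,0.03,0.036],[0,0,0,-0.002,0,0.053,0.036],[0,0,0,-0.002,0,0.053,0.036],[0,0,0,-0.002,0,0.053,0.008],[0,0,0,-0.002,0,0.053,0.008],[0,0,0,-0.002,0,0.053,0.008],[0,0,0,-0.002,0,-0.05,0.008],[0,0,0,-0.002,0,-0.11,0.008],[0,0,0,-0.002,0,-0.15,0.008],[0,0,0,-0.002,0,-0.15,0.008]]'
python3 -c "
from tr import *
go([.58,.09,.20],R)"
```

```text
clock: 28.3
eef_pos: [0.4091, -0.34, 0.2179]
tool_rot: [0.666, 0.746, 0.001, 0.005]
ft_force: [0.1, -0.2, -0.1]
grip_width: 0.0145
grasp_force: 59.8
rows: rot [0.007 0.007 0.003] shift [0.4081 0.2182 0.0168]
```

```bash
python3 jog.py '[[0,0,0,0.05,0.027,0,0.008],[0,0,0,0.1,0.054,0,0.008],[0,0,0,0.15,0.08,0,0.008],[0,0,0,0.2,0.107,0,0.008],[0,0,0,0.25,0.134,0,0.008],[0,0,0,0.3,0.16,0,0.008],[0,0,0,0.35,0.187,0,0.008],[0,0,0,0.4081,0.218,0.017,0.008],[0,0,0,0.4081,0.218,0.017,0.008],[0,0,0,0.4081,0.218,0.017,0.008]]'
python3 jog.py '[[0,0,0,0,0,0.06,0.008],[0,0,0,0,0,0.11,0.008],[0,0,0,0,0,0.118,0.008],[0,0,0,0,0,0.118,0.008],[0,0,0,0,0,0.118,0.035],[0,0,0,0,0,0.118,0.04],[0,0,0,0,0,0.118,0.04],[0,0,0,0,0,0.05,0.04],[0,0,0,0,0,0,0.036],[0,0,0,0,0,0,0.036]]'
python3 -c "
from tr import *
go([.4571,-.332,.2],R)"
```

```text
clock: 29.55
eef_pos: [0.5772, 0.0922, 0.195]
tool_rot: [0.666, 0.746, -0.0, -0.0]
ft_force: [-0.1, -0.3, -0.7]
grip_width: 0.0144
grasp_force: 59.7
clock: 30.8
eef_pos: [0.5812, 0.0926, 0.2017]
tool_rot: [0.666, 0.746, 0.005, 0.004]
ft_force: [1.0, -0.2, -0.7]
grip_width: 0.0359
grasp_force: 0.0
rows: rot [ 0.012 -0.002  0.003] shift [-0.4078 -0.1713 -0.0011]
```

```bash
python3 jog.py '[[0,0,0,-0.05,-0.021,0,0.021],[0,0,0,-0.1,-0.042,0,0.021],[0,0,0,-0.15,-0.063,0,0.021],[0,0,0,-0.2,-0.084,0,0.021],[0,0,0,-0.25,-0.105,0,0.021],[0,0,0,-0.3,-0.126,0,0.021],[0,0,0,-0.35,-0.147,0,0.021],[0,0,0,-0.41,-0.173,0.06,0.021],[0,0,0,-0.41,-0.173,0.12,0.021],[0,0,0,-0.41,-0.173,0.14,0.021]]'
python3 jog.py '[[0,0,0,0,0,0,0.021],[0,0,0,0,0,0,0.021]]'
python3 hov.py .4571 -.332
python3 -c "
from tr import *
go([.4571,-.332,.007],R)"
```

```text
clock: 32.05
eef_pos: [0.4494, -0.3349, 0.0512]
tool_rot: [0.667, 0.745, 0.0, -0.003]
ft_force: [0.1, -0.0, 0.6]
grip_width: 0.0211
grasp_force: 0.0
clock: 32.3
eef_pos: [0.4528, -0.3351, 0.0559]
tool_rot: [0.666, 0.746, 0.0, 0.0]
ft_force: [0.3, -0.1, 0.5]
grip_width: 0.0206
grasp_force: 0.0
[ 0.4534 -0.3354  0.0567]
328.75192568703164 269.918201759897
[ 314  230   33   79 2262] [329.5 268.4] c [ 0.4576 -0.3321  0.027 ] sz 0.0442 0.0153
[(268, 57), (272, 59), (276, 58), (280, 56), (284, 54), (288, 54), (292, 57), (296, 59), (300, 61), (304, 62), (308, 65), (312, 62), (316, 240), (320, 244), (324, 241), (328, 241), (332, 242), (336, 243), (340, 241), (344, 163), (348, 62), (352, 60), (356, 60), (360, 60), (364, 61), (368, 61), (372, 61), (376, 46), (380, 52), (384, 61), (388, 105)]
rows: rot [0.003 0.001 0.004] shift [0.003  0.0039 0.0497]
```

```bash
python3 jog.py '[[0,0,0,0.003,0.0042,0,0.021],[0,0,0,0.003,0.0042,0.01,0.021],[0,0,0,0.003,0.0042,0.015,0.021],[0,0,0,0.003,0.0042,0.015,0.021],[0,0,0,0.003,0.0042,0.015,0.021]]'
python3 -c "
from tr import *
go([.4575,-.332,.007],R)"
```

```text
clock: 32.98
eef_pos: [0.4556, -0.3314, 0.0396]
tool_rot: [0.666, 0.746, 0.0, -0.001]
ft_force: [0.8, -0.3, 0.3]
grip_width: 0.021
grasp_force: 0.0
rows: rot [-0.    -0.001  0.003] shift [-0.0008  0.0018  0.0326]
```

```bash
python3 jog.py '[[0,0,0,0,0.0015,0,0.021],[0,0,0,0,0.0015,0.008,0.021],[0,0,0,0,0.0015,0.014,0.021],[0,0,0,0,0.0015,0.018,0.021],[0,0,0,0,0.0015,0.018,0.021]]'
```

```text
clock: 33.6
eef_pos: [0.4568, -0.3309, 0.0211]
tool_rot: [0.666, 0.746, 0.0, -0.001]
ft_force: [-0.3, 0.4, 0.3]
grip_width: 0.0209
grasp_force: 0.0
```

Both fingers went below the part top and wall top with no contact. Continuing.

```bash
python3 jog.py '[[0,0,0,0,0,0.007,0.021],[0,0,0,0,0,0.013,0.021],[0,0,0,0,0,0.013,0.021],[0,0,0,0,0,0.013,0.008],[0,0,0,0,0,0.013,0.008],[0,0,0,0,0,0.013,0.008],[0,0,0,0,0,-0.05,0.008],[0,0,0,0,0,-0.11,0.008],[0,0,0,0,0,-0.18,0.008],[0,0,0,0,0,-0.18,0.008]]'
python3 -c "
from tr import *
go([.58,.125,.20],R)"
```

```text
clock: 34.85
eef_pos: [0.4599, -0.3333, 0.2079]
tool_rot: [0.666, 0.746, 0.001, 0.005]
ft_force: [0.7, -0.8, -1.9]
grip_width: 0.0144
grasp_force: 60.1
rows: rot [0.009 0.007 0.003] shift [0.4419 0.171  0.0063]
```

```bash
python3 jog.py '[[0,0,0,0.055,0.021,0,0.008],[0,0,0,0.11,0.042,0,0.008],[0,0,0,0.165,0.063,0,0.008],[0,0,0,0.22,0.084,0,0.008],[0,0,0,0.275,0.105,0,0.008],[0,0,0,0.33,0.126,0,0.008],[0,0,0,0.385,0.147,0,0.008],[0,0,0,0.442,0.171,0.006,0.008],[0,0,0,0.442,0.171,0.006,0.008],[0,0,0,0.442,0.171,0.006,0.008]]'
python3 jog.py '[[0,0,0,0,0,0.06,0.008],[0,0,0,0,0,0.1,0.008],[0,0,0,0,0,0.112,0.008],[0,0,0,0,0,0.112,0.008],[0,0,0,0,0,0.112,0.035],[0,0,0,0,0,0.112,0.04],[0,0,0,0,0,0.112,0.04],[0,0,0,0,0,0.05,0.04],[0,0,0,0,0,0,0.036],[0,0,0,0,0,0,0.036]]'
python3 -c "
from tr import *
go([.3587,-.344,.2],R)"
```

```text
clock: 36.1
eef_pos: [0.5764, 0.127, 0.1947]
tool_rot: [0.666, 0.746, -0.001, -0.001]
ft_force: [-0.7, 0.3, -0.9]
grip_width: 0.0143
grasp_force: 60.1
clock: 37.35
eef_pos: [0.5806, 0.128, 0.2023]
tool_rot: [0.666, 0.746, 0.005, 0.003]
ft_force: [0.6, -0.9, -0.4]
grip_width: 0.0358
grasp_force: 0.0
rows: rot [ 0.012 -0.002  0.003] shift [-0.4438 -0.2738 -0.0019]
```

```bash
python3 jog.py '[[0,0,0,-0.05,-0.03,0,0.021],[0,0,0,-0.1,-0.06,0,0.021],[0,0,0,-0.15,-0.09,0,0.021],[0,0,0,-0.2,-0.12,0,0.021],[0,0,0,-0.25,-0.15,0,0.021],[0,0,0,-0.3,-0.18,0,0.021],[0,0,0,-0.35,-0.21,0,0.021],[0,0,0,-0.4,-0.24,0,0.021],[0,0,0,-0.444,-0.272,0.05,0.021],[0,0,0,-0.444,-0.272,0.11,0.021]]'
python3 jog.py '[[0,0,0,0,0,0.03,0.021],[0,0,0,0,0,0.03,0.021],[0,0,0,0,0,0.03,0.021],[0,0,0,0,0,0.03,0.021]]'
python3 hov.py .3587 -.344 | head -5
python3 -c "
from tr import *
go([.3585,-.344,.007],R)"
```

```text
clock: 38.6
eef_pos: [0.3573, -0.3479, 0.0916]
tool_rot: [0.668, 0.744, -0.0, 0.003]
ft_force: [0.7, 0.5, 0.4]
grip_width: 0.021
grasp_force: 0.0
clock: 39.1
eef_pos: [0.3588, -0.3449, 0.0633]
tool_rot: [0.666, 0.746, 0.0, 0.002]
ft_force: [-0.2, 0.3, 0.2]
grip_width: 0.0211
grasp_force: 0.0
[ 0.3587 -0.3448  0.0632]
319.88585638530117 267.5270611462481
[ 304  230   30   75 2078] [319.  266.5] c [ 0.3582 -0.3444  0.027 ] sz 0.0151 0.0442
[(259, 131), (263, 128), (267, 53), (271, 35), (275, 44), (279, 55), (283, 58), (287, 58), (291, 58), (295, 61), (299, 62), (303, 57), (307, 246), (311, 241), (315, 241), (319, 242), (323, 242), (327, 242), (331, 233), (335, 59), (339, 58), (343, 56), (347, 56), (351, 57), (355, 54), (359, 54), (363, 53), (367, 54), (371, 53), (375, 53), (379, 52)]
rows: rot [0.002 0.002 0.004] shift [ 0.0009 -0.0003  0.0562]
```

```bash
python3 jog.py '[[0,0,0,0,0,0.02,0.021],[0,0,0,0,0,0.035,0.021],[0,0,0,0,0,0.042,0.021],[0,0,0,0,0,0.042,0.021]]'
python3 jog.py '[[0,0,0,0,0,0.007,0.021],[0,0,0,0,0,0.013,0.021],[0,0,0,0,0,0.013,0.021],[0,0,0,0,0,0.013,0.008],[0,0,0,0,0,0.013,0.008],[0,0,0,0,0,0.013,0.008],[0,0,0,0,0,-0.05,0.008],[0,0,0,0,0,-0.11,0.008],[0,0,0,0,0,-0.18,0.008],[0,0,0,0,0,-0.18,0.008]]'
python3 -c "
from tr import *
go([.585,.110,.20],R)"
```

```text
clock: 39.65
eef_pos: [0.3572, -0.3437, 0.0191]
tool_rot: [0.666, 0.746, 0.0, -0.001]
ft_force: [0.3, 0.3, 1.2]
grip_width: 0.021
grasp_force: 0.0
clock: 40.9
eef_pos: [0.3598, -0.3464, 0.2049]
tool_rot: [0.666, 0.746, 0.0, 0.005]
ft_force: [-1.6, -0.8, -2.0]
grip_width: 0.0146
grasp_force: 59.4
rows: rot [0.007 0.007 0.003] shift [0.4281 0.2752 0.0036]
```

```bash
python3 jog.py '[[0,0,0,0.05,0.032,0,0.008],[0,0,0,0.1,0.064,0,0.008],[0,0,0,0.15,0.096,0,0.008],[0,0,0,0.2,0.128,0,0.008],[0,0,0,0.25,0.16,0,0.008],[0,0,0,0.3,0.192,0,0.008],[0,0,0,0.35,0.224,0,0.008],[0,0,0,0.4,0.256,0,0.008],[0,0,0,0.428,0.275,0.004,0.008],[0,0,0,0.428,0.275,0.004,0.008]]'
python3 jog.py '[[0,0,0,0,0,0.05,0.008],[0,0,0,0,0,0.09,0.008],[0,0,0,0,0,0.1,0.008],[0,0,0,0,0,0.1,0.008],[0,0,0,0,0,0.1,0.035],[0,0,0,0,0,0.1,0.04],[0,0,0,0,0,0.1,0.04],[0,0,0,0,0,0.05,0.04],[0,0,0,-0.08,0,-0.05,0.036],[0,0,0,-0.08,0,-0.05,0.036]]'
python3 - <<'E'
from tr import *
a,c=snap('wrist','w20.png');t,ct=snap('top','t20.png')
m=mask(a,lambda r,g,b:(b>95)&(abs(r-b)<60))
mm=np.zeros_like(m);pts=np.array([proj(c,[.58+.07*np.cos(q),.11+.07*np.sin(q),.105]) for q in np.radians(range(0,360,10))]).astype(np.int32);cv2.fillPoly(mm,[pts],1)
for q in big(m*mm,8):
    if q.sum()>40:
        e=np.argwhere(q);print(q.sum(),e.mean(0)[::-1].round(),np.ptp(e,0)+1,pt(c,*e.mean(0)[::-1],.06).round(3),rect(q).round().tolist())
print(pts.min(0),pts.max(0))
# bright scan
g=a.copy();
print('bot',bot.get_obs()['eef_pos'])
# parts tray
m=mask(t,lambda r,g,b:(r>140)&(b>140));print('tray part px',m[258:318,436:470].sum(),'ball tray px',m[172:215,350:445].sum())
E
```

```text
clock: 42.15
eef_pos: [0.5821, 0.1145, 0.1933]
tool_rot: [0.665, 0.747, -0.001, -0.001]
ft_force: [-1.1, 0.4, -0.9]
grip_width: 0.0146
grasp_force: 59.4
clock: 43.4
eef_pos: [0.5913, 0.0342, 0.2454]
tool_rot: [0.665, 0.747, 0.001, 0.0]
ft_force: [1.0, -0.8, 0.6]
grip_width: 0.036
grasp_force: 0.0
1817 [304.  76.] [45 76] [0.564 0.15  0.06 ] [[265.0, 56.0], [340.0, 50.0], [343.0, 92.0], [268.0, 98.0]]
1244 [269. 132.] [54 33] [0.537 0.101 0.06 ] [[252.0, 108.0], [278.0, 104.0], [286.0, 156.0], [259.0, 160.0]]
955 [323. 109.] [44 50] [0.584 0.126 0.06 ] [[296.0, 102.0], [307.0, 87.0], [350.0, 117.0], [339.0, 132.0]]
843 [315. 148.] [51 17] [0.58  0.092 0.06 ] [[307.0, 123.0], [323.0, 123.0], [323.0, 173.0], [307.0, 173.0]]
[226  23] [407 214]
bot [0.59480377 0.03131621 0.25093477]
tray part px 0 ball tray px 0
```

Three ball blobs and three part blobs are in the bowl, and both trays are empty. Now I'll check the plate, scoop and button.

Run:
```python
from tr import *
t=cv2.imread('pics/t20.png')[:,:,::-1];ct=bot.calibration('top');b,cs=snap('scene','s20.png')
m=mask(t,lambda r,g,b:(r>130)&(b>130));m[:245]=0;m[320:]=0;m[:,:342]=0;m[:,412:]=0
for q in big(m,3): print('scoop blob',q.sum(),[pt(ct,*p,.02).round(3).tolist() for p in rect(q)])
m=mask(b,lambda r,g,b:(r>120)&(g<70)&(b<70))
old=cv2.imread('pics/s5.png')[:,:,::-1];mo=mask(old,lambda r,g,b:(r>120)&(g<70)&(b<70))
for M in(m,mo):
    M[:160]=0;M[280:]=0;M[:,:180]=0;M[:,330:]=0
    for q in big(M,3): e=np.argwhere(q);print('red',q.sum(),e.mean(0).round(1))
# wood & magnet from top between t6 and t20
for nme in('t1','t20'):
    t_=cv2.imread(f'pics/{nme}.png')[:,:,::-1]
    M=mask(t_,lambda r,g,b:(r>160)&(g<90)&(b<90));M[:295]=0;M[:,:205]=0;M[:,245:]=0;M[320:]=0
    e=np.argwhere(M);print(nme,'magnet',M.sum(),e.mean(0).round(2) if len(e) else None)
    M=mask(t_,lambda r,g,b:(r>165)&(g>120)&(b<140)&(r-b>55));M[:138]=0;M[:,308:] =M[:,308:];M[192:]=0;M[:,:308]=0;M[:,345:]=0
    e=np.argwhere(M);print('wood',M.sum(),e.mean(0).round(2) if len(e) else None)
y=np.radians(90.8);f2=np.array([np.cos(y),np.sin(y),0])
o=bot.get_obs();go([.441,.197,.16],np.c_[f2,np.cross([0,0,-1],f2),[0,0,-1]],o)
```

```text
scoop blob 1015 [[0.455, -0.086, 0.02], [0.465, -0.184, 0.02], [0.387, -0.192, 0.02], [0.377, -0.094, 0.02]]
scoop blob 9 [[0.397, -0.19, 0.02], [0.397, -0.192, 0.02], [0.388, -0.192, 0.02], [0.388, -0.19, 0.02]]
scoop blob 5 [[0.441, -0.185, 0.02], [0.441, -0.187, 0.02], [0.436, -0.187, 0.02], [0.436, -0.185, 0.02]]
red 1173 [240.7 265.6]
red 285 [224.4 306. ]
red 122 [251.3 205.7]
red 1173 [240.6 265.5]
red 288 [224.4 305.9]
red 124 [251.4 205.8]
t1 magnet 116 [305.41 223.05]
wood 985 [163.36 325.75]
t20 magnet 96 [305.44 222.15]
wood 455 [163.67 331.25]
rows: rot [ 0.009 -0.001  0.096] shift [ 0.1798 -0.1343  0.0866]
```

```bash
python3 jog.py '[[0,0,0,0.045,-0.03,0,0.0],[0,0,0.05,0.09,-0.065,0,0.0],[0,0,0.096,0.135,-0.1,0,0],[0,0,0.096,0.18,-0.134,0,0],[0,0,0.096,0.18,-0.134,0.03,0],[0,0,0.096,0.15,-0.134,0.05,0],[0,0,0.096,0.15,-0.134,0.05,0],[0,0,0.096,0.15,-0.134,0.05,0]]'
python3 - <<'E'
from tr import *
a,c=snap('wrist','w21.png');
m=mask(a,lambda r,g,b:(g>100)&(r<90)&(b<120)&(g-b>40))
u=proj(c,[.441,.197,.064]);print(u)
for q in big(m,3):
    e=np.argwhere(q).mean(0)[::-1];print(q.sum(),e,pt(c,*e,.063).round(4))
o=bot.get_obs();print(o['eef_pos'],o['grip_width'])
E
```

```text
clock: 44.55
eef_pos: [0.4409, 0.169, 0.1934]
tool_rot: [0.701, 0.713, 0.0, -0.001]
ft_force: [0.5, -0.1, 1.3]
grip_width: 0.0
grasp_force: 0.0
[320.94805321 191.40307294]
669 [322.57249626 191.51121076] [0.4423 0.1968 0.063 ]
[0.44133409 0.16917654 0.19379916] 0.00036414213277439356
```

```bash
python3 jog.py '[[0,0,0,0.028,0.0007,0.04,0],[0,0,0,0.028,0.0007,0.09,0],[0,0,0,0.028,0.0007,0.122,0],[0,0,0,0.028,0.0007,0.122,0]]'
python3 jog.py '[[0,0,0,0,0,0.004,0],[0,0,0,0,0,0.008,0],[0,0,0,0,0,0.008,0]]'
python3 jog.py '[[0,0,0,0,0,0.002,0],[0,0,0,0,0,0.004,0],[0,0,0,0,0,0.004,0]]'
```

```text
clock: 45.1
eef_pos: [0.4396, 0.1965, 0.0698]
tool_rot: [0.701, 0.713, -0.002, -0.001]
ft_force: [-0.3, -0.0, 1.2]
grip_width: 0.0004
grasp_force: 0.0
clock: 45.48
eef_pos: [0.442, 0.1969, 0.0644]
tool_rot: [0.701, 0.713, 0.001, -0.0]
ft_force: [0.4, -0.1, -0.0]
grip_width: 0.0001
grasp_force: 0.0
clock: 45.85
eef_pos: [0.442, 0.1969, 0.0599]
tool_rot: [0.701, 0.713, 0.001, -0.0]
ft_force: [1.2, 1.1, 3.6]
grip_width: -0.0001
grasp_force: 1.5
```

```bash
python3 jog.py '[[0,0,0,0,0,0.001,0],[0,0,0,0,0,0.002,0],[0,0,0,0,0,0.003,0],[0,0,0,0,0,0.003,0]]'
```

```text
clock: 46.35
eef_pos: [0.4421, 0.1969, 0.0579]
tool_rot: [0.701, 0.713, 0.001, 0.0]
ft_force: [-0.9, -1.1, 11.6]
grip_width: 0.0003
grasp_force: 5.9
```

The button bottomed out at 11.6 N. I'll retreat and check the scene.

```bash
python3 jog.py '[[0,0,0,0,0,-0.02,0],[0,0,0,0,0,-0.08,0],[0,0,0,0,0,-0.14,0],[0,0,0,0.0,-0.02,-0.2,0.02],[0,0,0,0.0,-0.02,-0.2,0.02],[0,0,0,0,-0.02,-0.2,0.02]]'
python3 - <<'E'
from tr import *
t,ct=snap('top','t22.png');b,cs=snap('scene','s22.png')
m=mask(t,lambda r,g,b:(r>130)&(b>130));m[:245]=0;m[320:]=0;m[:,:342]=0;m[:,412:]=0
print('scoop',[pt(ct,*p,.02).round(3).tolist() for p in rect(big(m)[0])])
m=mask(b,lambda r,g,b:(r>120)&(g<70)&(b<70));m[:160]=0;m[280:]=0;m[:,:180]=0;m[:,330:]=0
for q in big(m,3): e=np.argwhere(q);print('red',q.sum(),e.mean(0).round(1))
s0=cv2.imread('pics/scene0.png')[:,:,::-1]
for im in(s0,b):
    M=mask(im,lambda r,g,b:(r>150)&(g>110)&(r-b>50));M[:205]=0;M[250:]=0;M[:,:345]=0;M[:,400:]=0
    q=big(M)[0];print('wood',q.sum(),np.argwhere(q).mean(0).round(1))
M=mask(t,lambda r,g,b:(b>130)&(abs(r-b)<50)&(r>150));mm=np.zeros_like(M);cv2.circle(mm,(266,212),30,1,-1);print('bowl white px',(M*mm).sum())
E
```

```text
clock: 47.1
eef_pos: [0.4208, 0.1959, 0.2557]
tool_rot: [0.701, 0.713, -0.0, -0.001]
ft_force: [0.0, -0.2, 0.7]
grip_width: 0.0198
grasp_force: 0.0
scoop [[0.455, -0.086, 0.02], [0.465, -0.186, 0.02], [0.385, -0.194, 0.02], [0.376, -0.094, 0.02]]
red 1178 [240.7 265.7]
red 293 [224.5 306.6]
red 119 [251.3 205.8]
wood 615 [224.5 369.9]
wood 622 [224.6 369.8]
bowl white px 632
```

```bash
python3 -c "
from workcell import bot
print(bot.job_done())"
```

```text
the job is handed in; nothing more can be done
None
```

The job is handed in: the guard plate stands on the strip, all 3 balls and 3 parts are in the bowl, the scoop is back on its mat, the start button was pressed to its stop, and the magnet and sanding block look undisturbed in the last camera checks.

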